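# Clamp a manifold flange in the draw-down fixture

## Robot

A 6-joint arm with a two-finger parallel gripper is mounted at the origin on the work surface. World frame = base frame: x ahead of the robot, y to its left, z up, the work surface at z = 0. Lengths are in m, angles in rad, forces in N, time in s.
With the tool pointing down it reaches from about 0.375 to 0.975 m from the base axis. Payload 3.8 kg.
Tool frame: the origin (TCP) lies at the very end of the fingers, on their centre line; the grasp point (between the pads) lies 19 mm behind it; z points along the fingers, y is the direction in which the jaws open and shut (so a half turn about z gives the same grasp; the last joint's range is limited). The gripper opens to 85 mm and grips with 20 to 120 N. Pads are 22 mm wide; open, the fingers measure 114 mm over their backs; the gripper's body (76 mm by 85 mm) begins 54 mm behind the grasp point. The pads swing forward as they close: fully open they stand 13 mm farther back than shut.
Start: joints at [1.285, 0.264, 1.604, -0, 1.274, -0.037], TCP at [0.166, 0.654, 0.231] pointing down, gripper open.
Joint ranges: [-2.63, 2.63], [-0.94, 2.18], [0.31, 2.57], [-1.31, 4.45], [0, 2.66], [-2.55, 2.55]. Speed limits (rad/s): [2.57, 2.57, 3.14, 3.14, 3.14, 3.14].

## Interface

Orientations are given as a rotation vector (axis times angle).
In Python, from workcell import status, read_camera, camera_info, order gives the robot as it stands.
- The arm moves only by the tool move_arm, never from a script. Its argument "deltas" is a list of rows, each a list of 3 entries, a list of its own where there are three numbers: the turn, a rotation vector about the world's x, y, z as a fraction of full scale, then the shift along the world's x, y, z as a fraction of full scale, then the closure, from -1 (fully open) to 1 (shut), so that 0 is half open. A call has 1 to 20 rows; each row is the pose to reach, as a shift and turn from the pose commanded when the call began; what a row does not reach only later rows make up. Full scale, the value 1, is 0.1 m for a shift and pi/2 rad for a turn. A row lasts 1/8 s, in which the tool goes at most 62.5 mm and 10.7 degrees, less where a joint would pass 70% of its speed; a pose out of reach is approached as far as the arm can. A call with a number of a shift or a turn outside -1 to 1 is refused whole. A call with a gripper value outside its range is refused whole. The fingers move at their own pace and stop on an object; "grip_force" is the grip in N (left out, the last holds). Time passes only in rows, so rows that repeat a pose let the fingers close. It gives the time, the measured TCP pose, the force and the opening at its end, in the units of the state.
- status.read_state(): the state, without advancing time (a new reading comes with each control period).
- read_camera(name): name is "scene" or "top" or "wrist"; returns (picture, depth): 480x640x3 uint8, red, green, blue; 480x640 float32, m along the optical axis (not along the pixel's ray), 0 where there is no reading.
- camera_info(name): a dict with "K" (3x3 intrinsics, pixels), "D" ([k1, k2, p1, p2, k3] as OpenCV has them; the pictures are not rectified), "R" (3x3) and "t" (3): a world point X has camera coordinates R X + t. Camera axes: x right, y down, z forward; pixel columns grow to the right and rows downward; lengths in m; the calibration is good to about 2 mm. A picture is of the moment at which its call begins: read the wrist's pose just before it. camera_info takes no time and is no camera call; for the wrist camera it gives the pose at the moment of the call.
- order.finish_job(): hands the job in, once; it reports no verdict.
The state is a dict: "time": time; "q": joint angles; "joint_vel": joint speeds; "joint_torque": joint torques, N m; "tool_pos": TCP position; "tcp_rot": TCP orientation; "wrist_force": force on the tool from outside, world axes, zero at the start; "torque": the same for the moment, N m; "width": opening from 0.0 (shut) to 1.0 (fully open).
Only numpy, scipy, OpenCV 4.12 (cv2) and the standard library are available. Lean on these libraries where they do the work, as an engineer would, in place of code of your own. Each camera call takes 0.05 s, during which the arm holds its last target. There are 200 camera calls.

## Task

Take the three-port manifold flange out of the wooden rack, lay it flat on the bench and let go, then take it again and set it level and square on the clamping fixture, middle port over the stud. Slide the slotted clamp plate fully home on the stud's neck, between the flange and the stud's head. Then lift the lockout collar on the lever, push the lever through the gate into the far pocket and let the collar drop fully back down; leave the other things on the bench where they are.

Things in the scene. Friction and masses are not known exactly. Their poses are not given: they have to be found in the camera images.
- flange_c (a point): Centre of the loose steel manifold flange, a plate 190 x 58 x 12 mm, 0.55 to 0.85 kg, with three 40 mm ports (at the centre and 58 mm to either side). y along its length, x across its width, z through its thickness; both faces alike. It starts standing on a long edge in the rack's near slot, centre 39 mm and upper edge 68 mm above the bench, thickness along the rack's x.
- rack: Fixed wooden rack; origin at bench level under its near slot, y along the slots, x away from the robot. Base x -40 to 95, y -85 to 85 mm, 10 mm thick. Cheeks at y 50 to 80 mm on both sides hold the slots, tops 36 mm up; the middle is open. A fixed blank plate stands in the second slot at x = 75 mm, top 55 mm up. The bench from x = -40 to -220 mm is clear for laying the flange down.
- seat (a point): Fixture, on the stud's axis, 81 mm above the bench: where the flange's centre lies when seated (underside at 75 mm). z up, y along the fixture (the flange's length goes along it, either way), x away from the robot. A 36 mm spigot with tapered top, 6.5 mm high, enters the middle port. Rests 46 x 24 mm at y = -65 and 65 mm. Under the flange the housing (x -55 to 55 mm) has its top at 50 mm.
- head (a point): Centre of the underside of the stud's round head (30 mm diameter, 12 mm high, on an 18 mm neck). With the lever in its start pocket it is 17 to 19 mm above the top of the seated flange. The lever draws it down 18 mm per rad, so that in the far pocket it presses the clamp plate onto the flange.
- slot (a point): Loose slotted steel clamp plate, lying flat, 76 x 60 x 10 mm, 0.3 to 0.48 kg. Point: where the stud's axis lies when the neck is home in the slot, at mid-thickness (5 mm above the underside). x points out of the slot's open end; slot 23 mm wide, from 9 mm behind the point to the front edge 26 mm ahead; rear edge 50 mm behind. On the seated flange it is 11 mm above seat.
- fin (a point): Centre of the upright lifting fin on the clamp plate: 10 mm thick (along the plate's y), 30 mm long (along x), 38 mm high, from the plate's top (10 mm above its underside) to 48 mm. It is 33 mm behind slot and 24 mm higher; same axes.
- lever (a joint): Lever angle, rad: -0.35 to -0.28 at the start (leaning to the robot's side, clamp open), 0 upright, 0.36 far stop (clamped). It takes about 3 N at the collar, to 10 N when clamping. With the collar down the gate's lips stop it at -0.24; it passes with the collar lifted 11 mm. Past 0.25 the collar drops into the far pocket and locks it; let go, it springs back onto the lips at 0.2 to 0.25.
- lever_pivot (a point): Point on the lever's hinge axis, at bench level inside the fixture, 190 mm from the stud on its -y side; axes as seat. The lever turns about y, its top moving to +x as the angle grows. Distances along the lever from here: collar's grip ring 120 to 150 mm (collar down), knob 34 mm in diameter 166 to 186 mm. Gate walls 124 mm (x) by 64 mm (y), top 91 mm above the bench.
- collar (a joint): Lift of the spring-loaded lockout collar along the lever, m: 0 fully down, 0.015 at its upper stop. The spring and its weight push it down with 6 N (down) to 8 N (lifted).
- collar_grip (a point): Centre of the lockout collar's grooved aluminium grip ring, 40 mm in diameter, 30 mm high, just under the lever's black knob; 135 mm along the lever from lever_pivot with the collar down. Moves with collar and lever; z up along the lever, y along the hinge. Below it the collar has a 24 mm square steel foot that sits in the gate's pocket.
- elbow: Bystander: loose steel tube elbow, 48 mm in diameter, about 105 mm across, lying on the bench on the robot's side of the fixture; origin near its middle at bench level.
- grinder: Bystander: loose angle grinder, 300 mm long along its y, 70 mm high, beyond the fixture; origin at bench level.
- turbo_flange: Bystander: loose steel flange 125 x 95 x 12 mm with two rectangular ports, flat on the bench beyond the fixture; origin at the centre of its underside.
Mind the look-alikes: they are no part of the job. What is shaped like the part that bears flange_c but yellow is not meant.

How it is judged:
By the outcome, as a careful person would: the job done as asked, in the order asked, and still so for the second after the job is handed in, with the robot touching nothing.
It also fails if it takes over 72 s, if anything falls off the work surface, if the arm or the gripper's body presses on something with over 40 N, if the wrist force passes 120 N, or if a joint passes its speed limit or range.

## Working session

There is one attempt and no reset: what is moved stays moved. The work goes in short steps, Python scripts to look and compute and a tool call to move; the robot and the scene stay as the last step left them, time stands still between calls to the robot, and variables do not carry over. Pictures are saved under pics/ and viewed, about 8 in all and at most 12, crops included, and the job is handed in when it is done.

Besides the shell and the picture viewer there is one more tool, called in YAML: its name, and indented under it one key for each argument. move_arm: Moves the arm, as the interface text tells. Its arguments: {"type":"object","properties":{"deltas":{"type":"array","items":{"type":"array"}},"grip_force":{"type":"number"}},"required":["deltas"]}

```bash
ls; mkdir -p pics; cat > h.py <<'E'
import numpy as np, cv2
from workcell import status, read_camera, camera_info, order
def grab(n,tag):
    ci=camera_info(n); im,d=read_camera(n)
    cv2.imwrite(f'pics/{tag}.png',im[:,:,::-1]); np.savez(f'pics/{tag}.npz',d=d,im=im,**{k:np.array(ci[k]) for k in 'KDRt'})
def load(tag): return np.load(f'pics/{tag}.npz')
def cloud(c):
    d=c['d']; v,u=np.mgrid[:480,:640]
    p=cv2.undistortPoints(np.stack([u,v],-1).reshape(-1,1,2).astype(float),c['K'],c['D']).reshape(480,640,2)
    X=np.dstack([p*d[...,None],d])
    return (X-c['t'])@c['R']
def ray(c,u,v,z):
    p=cv2.undistortPoints(np.array([[[u,v]]],float),c['K'],c['D']).ravel()
    r=c['R'].T@np.array([*p,1]); o=-c['R'].T@c['t']
    return o+r*(z-o[2])/r[2]
def proj(c,X):
    return cv2.projectPoints(np.array(X,float).reshape(-1,1,3),cv2.Rodrigues(c['R'])[0],c['t'],c['K'],c['D'])[0].reshape(-1,2)
E
python3 - <<'E'
from h import *
print(status.read_state())
for n in('scene','top'): 
    grab(n,n+'0'); c=load(n+'0'); print(n,-c['R'].T@c['t'],c['K'][0,0],c['R'][2])
E
```

```text
pics
{'time': 0.0, 'q': array([ 1.28507633e+00,  2.64756094e-01,  1.60537896e+00,  5.17389889e-06,
        1.27371539e+00, -3.68896560e-02]), 'joint_vel': array([ 8.69876689e-04, -5.86931075e-05, -9.12649005e-04, -1.15835443e-03,
       -3.39770947e-04,  1.70341754e-03]), 'joint_torque': array([-1.04182178e-03, -5.15098250e+01, -3.67327666e+01, -1.55770576e-04,
        1.24953859e-02,  1.92843936e-05]), 'tool_pos': array([0.16601756, 0.65350311, 0.22995738]), 'tcp_rot': array([-0.38981072, -3.11694255,  0.00349884]), 'wrist_force': array([ 0.10150185,  0.89987598, -0.6423456 ]), 'torque': array([-0.03253702, -0.01756426, -0.04716764]), 'width': 1.0045292705208155}
scene [1.03369438 0.78158547 1.3638475 ] 614.3167066949875 [-0.33142718 -0.48281208 -0.8105853 ]
top [0.25153384 0.01120462 1.44954427] 587.4310689814138 [ 0.19639095 -0.00990891 -0.9804756 ]
```

View pics/top0.png

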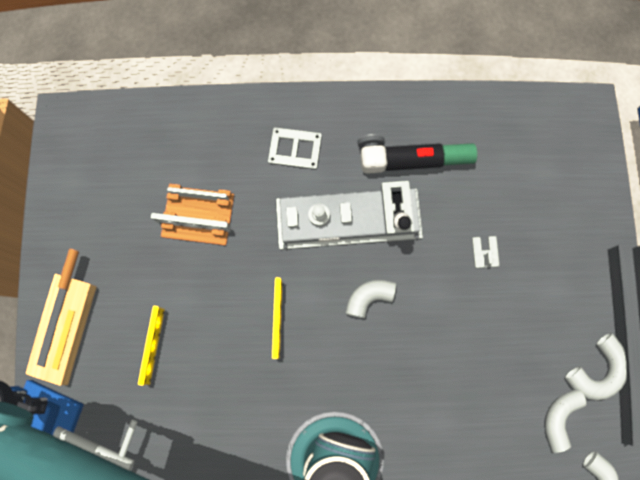

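View pics/scene0.png

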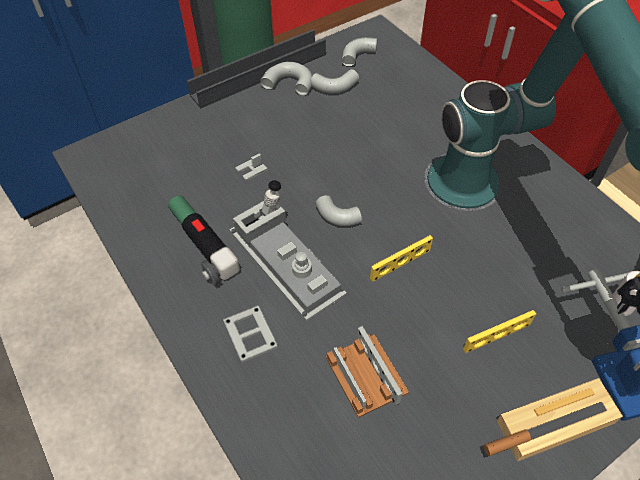

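The top view shows the rack with the flange at about (190,220), the fixture's stud at (319,213), the lever knob at (403,222) and the clamp plate at (485,252). The yellow look-alikes are at (150,345) and (277,318), and the elbow is at (370,297). Next I'll measure from depth.

```bash
cat > m1.py <<'E'
from h import *
def fit(P,name):
    P=P.reshape(-1,3)
    if len(P)<5: print(name,'few',len(P));return
    r=cv2.minAreaRect((P[:,:2]*1000).astype(np.float32))
    print(name,len(P),'med',P.mean(0).round(4),'rect c',np.round(r[0],1),np.round(r[1],1),round(r[2],1),'z',np.percentile(P[:,2],[5,50,95]).round(4))
T=load('top0');C=cloud(T);S=load('scene0');D=cloud(S)
for nm,X in(('top',C),('scene',D)):
    print(nm)
    ok=lambda lo,hi,c,r:X[(X[...,2]>lo)&(X[...,2]<hi)&(np.hypot(X[...,0]-c[0],X[...,1]-c[1])<r)]
    b=X[(abs(X[...,0]-0.45)<.05)&(abs(X[...,1]-.0)<.2)&(abs(X[...,2])<.02)]
    print('bench z',np.median(b[:,2]))
    fc=ray(T,190,220,.065); fit(ok(.060,.075,fc,.13),'flange top')
    fit(ok(.047,.058,ray(T,197,192,.055),.11),'blank')
    fit(ok(.004,.014,ray(T,197,215,.01),.12),'rackbase')
    fit(ok(.028,.040,ray(T,197,215,.03),.12),'cheeks')
    st=ray(T,319,213,.115); fit(ok(.108,.13,st,.04),'head')
    fit(ok(.067,.085,ray(T,292,217,.075),.035),'rest1'); fit(ok(.067,.085,ray(T,346,212,.075),.03),'rest2')
    fit(ok(.084,.097,ray(T,400,210,.09),.09),'gate')
    k=ray(T,403,222,.17); fit(ok(.15,.2,k,.06),'knob')
    fit(ok(.12,.15,k,.06),'grip')
    cp=ray(T,485,252,.01); fit(ok(.005,.016,cp,.06),'plate'); fit(ok(.035,.055,cp,.06),'fin')
E
python3 m1.py
python3 - <<'E'
from h import *
T=load('top0');im=T['im'][:,:,::-1]
a=cv2.resize(im[165:275,140:300],(800,550),interpolation=cv2.INTER_CUBIC);cv2.imwrite('pics/c1.png',a)
a=cv2.resize(im[170:290,270:510],(800,400),interpolation=cv2.INTER_CUBIC);cv2.imwrite('pics/c2.png',a)
E
```

```text
top
bench z -0.0010365640952345115
flange top 411 med [0.5815 0.3455 0.0667] rect c [614.7 341.4] [190.8  80.6] 81.8 z [0.0614 0.0667 0.0717]
blank 225 med [0.6455 0.327  0.0533] rect c [617.5 336.1] [153.2  86.9] 80.9 z [0.0485 0.0535 0.057 ]
rackbase 1953 med [0.5993 0.3354 0.0087] rect c [609.  335.9] [232.8 227.4] 77.2 z [0.0046 0.0087 0.013 ]
cheeks 535 med [0.6166 0.3335 0.034 ] rect c [617.9 339.8] [189.  116.8] 81.5 z [0.0291 0.0341 0.0388]
head 125 med [0.5857 0.0265 0.1153] rect c [586.4  26.4] [25.9 29.4] 89.2 z [0.1098 0.1152 0.1206]
rest1 191 med [0.5825 0.0912 0.0734] rect c [583.   91.5] [47.1 24.2] 2.7 z [0.0691 0.0732 0.0784]
rest2 185 med [ 0.5894 -0.0383  0.0737] rect c [589.7 -38.2] [46.1 24.3] 3.8 z [0.0691 0.074  0.0787]
gate 811 med [ 0.6018 -0.1606  0.0898] rect c [ 597.5 -163.2] [125.8  65.6] 3.2 z [0.0856 0.0898 0.0944]
knob 173 med [ 0.5395 -0.1655  0.1733] rect c [ 543.3 -167.4] [32.  37.9] 65.2 z [0.1654 0.1739 0.1796]
grip 101 med [ 0.5576 -0.157   0.1379] rect c [ 557.  -160.7] [30.8 41.3] 48.2 z [0.1235 0.1391 0.1472]
plate 458 med [ 0.4956 -0.3879  0.
[... 748 characters left out ...]
4 0.0921 0.074 ] rect c [586.9  91.4] [26.4 49.5] 89.2 z [0.0684 0.0742 0.0789]
rest2 166 med [ 0.5953 -0.0369  0.0737] rect c [594.3 -37.1] [47.7 27.8] 8.5 z [0.0681 0.0735 0.0792]
gate 644 med [ 0.6082 -0.1582  0.0904] rect c [ 601.7 -163.7] [127.7  72.5] 3.8 z [0.0853 0.0903 0.0953]
knob 124 med [ 0.5479 -0.1627  0.1713] rect c [ 547.  -163.7] [38.8 31.5] 45.2 z [0.152  0.1728 0.1794]
grip 189 med [ 0.5616 -0.1595  0.137 ] rect c [ 557.7 -163.4] [45.6 40.2] 4.6 z [0.1239 0.1385 0.1474]
plate 300 med [ 0.5035 -0.3887  0.0096] rect c [ 500.  -388.9] [103.4 109.3] 40.6 z [0.0057 0.0093 0.0147]
fin 55 med [ 0.482  -0.3918  0.0442] rect c [ 482.2 -394.4] [31. 18.] 13.7 z [0.0367 0.044  0.0521]
```

View pics/c2.png

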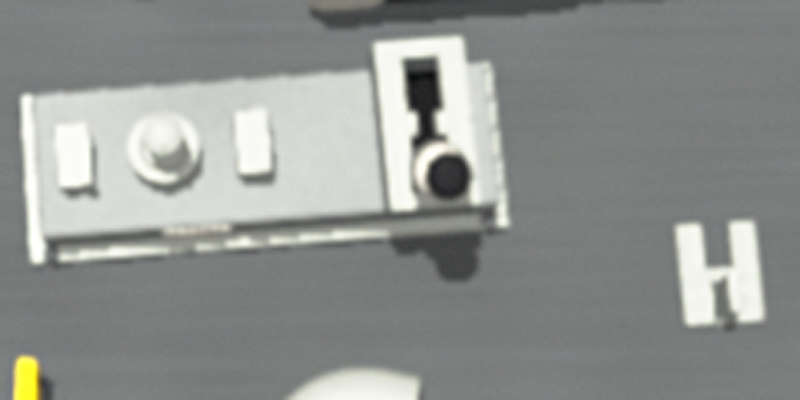

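The crop shows the stud at (165,150), the rests at (73,157) and (252,145), and the lever knob at (445,175). The clamp plate's slot opens up (+x) with its fin at (722,295). Next are robust fits and the first move numbers.

```bash
cat >> h.py <<'E'
from scipy.spatial.transform import Rotation as Ro
def tool(yaw,tilt=0.0):
    """tool pointing down; tool y (jaw) along world direction yaw; tilt about (horizontal) axis perpendicular... returns Ro"""
    y=np.array([np.cos(yaw),np.sin(yaw),0]);z=np.array([0,0,-1.]);x=np.cross(y,z)
    return Ro.from_matrix(np.c_[x,y,z])
def delta(p,R,cur=None,half=True):
    s=status.read_state(); cp,cr=(s['tool_pos'],Ro.from_rotvec(s['tcp_rot'])) if cur is None else cur
    best=None
    for h in((0,np.pi) if half else (0,)):
        r=(R*Ro.from_rotvec([0,0,h])*cr.inv()).as_rotvec()
        if best is None or np.linalg.norm(r)<np.linalg.norm(best): best=r
    return (best/(np.pi/2)).round(4),((np.array(p)-cp)/.1).round(4)
def linefit(P,tol,it=8):
    P=P[:,:2]; m=np.median(P,0); w=np.ones(len(P),bool)
    for _ in range(it):
        v=cv2.fitLine(P[w].astype(np.float32),cv2.DIST_HUBER,0,1e-4,1e-4).ravel(); d=v[:2];c=v[2:]
        n=np.array([-d[1],d[0]]); w=abs((P-c)@n)<tol
    if d[1]<0:d=-d
    s=(P[w]-c)@d; ce=c+d*(np.percentile(s,1)+np.percentile(s,99))/2
    return ce,np.degrees(np.arctan2(-d[0],d[1])),np.ptp(s),w.sum()
E
python3 - <<'E'
from h import *
for nm in('top0','scene0'):
    X=cloud(load(nm)); 
    P=X[(X[...,2]>.062)&(X[...,2]<.074)&(np.hypot(X[...,0]-.582,X[...,1]-.347)<.105)&(X[...,0]<.61)]
    print(nm,linefit(P,.012))
s=status.read_state();print(Ro.from_rotvec(s['tcp_rot']).as_matrix().round(3))
print(delta([.578,.347,.23],tool(np.radians(-8.2))))
E
```

```text
top0 (array([0.58139127, 0.34594399]), np.float32(-8.50723), np.float64(0.19079408916928287), np.int64(377))
scene0 (array([0.58413706, 0.3449538 ]), np.float32(-7.9020348), np.float64(0.18927655372385876), np.int64(434))
[[-0.969  0.246 -0.001]
 [ 0.246  0.969 -0.002]
 [ 0.    -0.002 -1.   ]]
(array([ 7.000e-04, -1.200e-03, -9.327e-01]), array([ 4.1198e+00, -3.0658e+00, -6.0000e-04]))
```

move_arm:
  deltas:
    - [[0,0,-0.12],[0.5,-0.38,0.05],-1]
    - [[0,0,-0.24],[1.0,-0.76,0.1],-1]

```text
time: 0.35
tool_pos: [0.2656, 0.5779, 0.2403]
tcp_rot: [0.97, 2.988, -0.002]
wrist_force: [1.1, 1.1, -0.2]
width: 0.999
```

move_arm:
  deltas:
    - [[0,0,-0.12],[0.5,-0.38,0.05],-1]
    - [[0,0,-0.24],[1.0,-0.76,0.1],-1]

```text
time: 0.6
tool_pos: [0.3657, 0.5019, 0.2507]
tcp_rot: [-1.512, -2.753, 0.001]
wrist_force: [0.9, 0.3, -1.1]
width: 0.999
```

move_arm:
  deltas:
    - [[0,0,-0.12],[0.5,-0.38,0.05],-1]
    - [[0,0,-0.24],[1.0,-0.76,0.1],-1]

```text
time: 0.85
tool_pos: [0.465, 0.4264, 0.2607]
tcp_rot: [-2.0, -2.423, 0.001]
wrist_force: [0.5, 1.6, 0.2]
width: 1.003
```

move_arm:
  deltas:
    - [[0,0,-0.12],[0.5,-0.38,0.05],-0.3]
    - [[0,0,-0.213],[1.0,-0.76,0.1],-0.3]
    - [[0,0,-0.213],[1.0,-0.76,0.1],-0.3]
    - [[0,0,-0.213],[1.0,-0.76,0.1],-0.3]

```text
time: 1.35
tool_pos: [0.5635, 0.3517, 0.2702]
tcp_rot: [-2.369, -2.062, 0.002]
wrist_force: [-0.6, 0.7, 0.4]
width: 0.65
```

```bash
python3 - <<'E'
from h import *
s=status.read_state();print(s['time'],s['tool_pos'],s['width'],s['wrist_force'])
print(Ro.from_rotvec(s['tcp_rot']).as_matrix().round(3))
grab('wrist','w1');c=load('w1');print(-c['R'].T@c['t'],c['R'][2],c['K'][0,0])
X=cloud(c)
P=X[(X[...,2]>.062)&(X[...,2]<.074)&(np.hypot(X[...,0]-.582,X[...,1]-.347)<.105)&(X[...,0]<.61)]
print(linefit(P,.012) if len(P)>20 else len(P))
E
```

```text
1.35 [0.56352403 0.35170253 0.27021369] 0.6497118790180155 [-0.62827325  0.72803535  0.35021401]
[[ 0.137  0.991 -0.002]
 [ 0.991 -0.137 -0.   ]
 [-0.    -0.002 -1.   ]]
[0.57353101 0.42352962 0.41248872] [-0.04155375 -0.28003475 -0.9590901 ] 413.87751454911626
(array([0.58292691, 0.34537432]), np.float32(-8.257027), np.float64(0.18929649344896227), np.int64(3121))
```

View pics/w1.png

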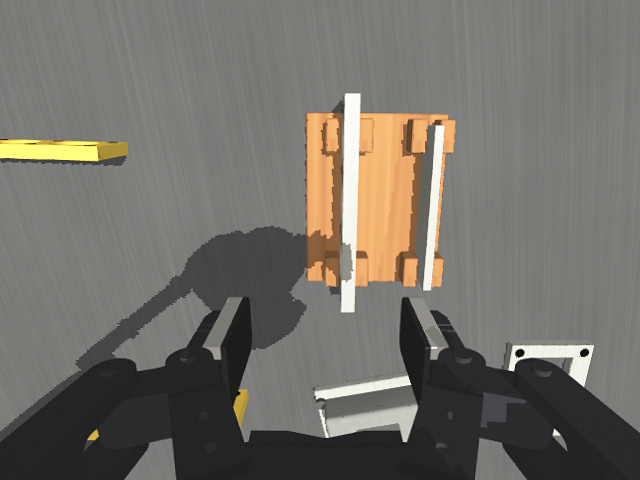

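The wrist view shows the white flange edge running from (352,95) to (348,312) in the near slot, with the blank at (433,205). The wrist fit gives (0.583, 0.3455) at yaw -8.3°, midway between the other two cameras, so I'll descend and grip.

move_arm:
  deltas:
    - [[0,0,-0.004],[0.195,-0.06,-0.5],-0.3]
    - [[0,0,-0.004],[0.195,-0.06,-1],-0.3]

```text
time: 1.65
tool_pos: [0.5834, 0.3476, 0.171]
tcp_rot: [2.373, 2.058, 0.004]
wrist_force: [-0.5, 0.1, -0.8]
width: 0.652
```

move_arm:
  deltas:
    - [[0,0,0],[0,0,-0.4],-0.3]
    - [[0,0,0],[0,0,-0.8],-0.3]
    - [[0,0,0],[0,0,-1],-0.3]

```text
time: 2.02
tool_pos: [0.5801, 0.3465, 0.0679]
tcp_rot: [-2.371, -2.059, 0.007]
wrist_force: [-0.2, 0.1, -0.0]
width: 0.647
```

move_arm:
  deltas:
    - [[0,0,0],[0,0,-0.16],-0.3]
    - [[0,0,0],[0,0,-0.32],-0.3]
    - [[0,0,0],[0,0,-0.32],0.2]
    - [[0,0,0],[0,0,-0.32],0.5]
    - [[0,0,0],[0,0,-0.32],0.9]
    - [[0,0,0],[0,0,-0.32],1]
    - [[0,0,0],[0,0,-0.32],1]
    - [[0,0,0],[0,0,-0.32],1]
  grip_force: 70

```text
time: 3.02
tool_pos: [0.5842, 0.3465, 0.0405]
tcp_rot: [2.375, 2.056, 0.003]
wrist_force: [-1.8, -1.1, 6.2]
width: 0.126
```

```bash
python3 - <<'E'
from h import *
s=status.read_state();print(s)
print(Ro.from_rotvec(s['tcp_rot']).as_matrix().round(3))
E
```

```text
{'time': 3.025, 'q': array([4.98657330e-01, 4.36056754e-01, 1.74941760e+00, 9.11013222e-05,
       9.54043620e-01, 6.42528802e-01]), 'joint_vel': array([-0.00037924, -0.00030554,  0.00020084,  0.00020688, -0.00114037,
       -0.00100128]), 'joint_torque': array([-3.08350241e-01, -5.14870977e+01, -2.95063484e+01, -1.23909479e-01,
       -4.28049797e-01, -1.18469811e-02]), 'tool_pos': array([0.58415635, 0.34649046, 0.0405212 ]), 'tcp_rot': array([2.3751329 , 2.05572758, 0.00320852]), 'wrist_force': array([-1.82886616, -1.1398839 ,  6.15213146]), 'torque': array([-0.00232908,  0.18907961, -0.01638879]), 'width': 0.12614953869765794}
[[ 0.143  0.99   0.002]
 [ 0.99  -0.143  0.001]
 [ 0.001  0.002 -1.   ]]
```

The grip is good (about 11 mm opening), and the arm's own x agrees with the fit to 1 mm. Next I'll lift, tilt 50° inward and bring it toward the clear bench.

move_arm:
  deltas:
    - [[0,0,0],[0,0,0.2],1]
    - [[0,0,0],[0,0,0.5],1]
    - [[0,0,0],[0,0,0.8],1]
    - [[0,0,0],[0,0,1],1]
    - [[0,0,0],[0,0,1],1]

```text
time: 3.65
tool_pos: [0.5842, 0.3465, 0.1409]
tcp_rot: [2.375, 2.056, 0.005]
wrist_force: [0.0, 0.3, -7.2]
width: 0.126
```

move_arm:
  deltas:
    - [[0.013,0.09,0],[-0.2,0.03,0],1]
    - [[0.026,0.18,0],[-0.4,0.06,0],1]
    - [[0.04,0.275,0],[-0.6,0.09,0],1]
    - [[0.04,0.275,0],[-0.6,0.09,0],1]

```text
time: 4.15
tool_pos: [0.5232, 0.3535, 0.1348]
tcp_rot: [-2.106, -1.819, 0.41]
wrist_force: [-0.1, -0.1, -8.2]
width: 0.126
```

move_arm:
  deltas:
    - [[0.013,0.09,0],[-0.2,0.03,0],1]
    - [[0.026,0.18,0],[-0.4,0.06,-0.1],1]
    - [[0.04,0.275,0],[-0.6,0.09,-0.3],1]
    - [[0.04,0.275,0],[-0.6,0.09,-0.5],1]
    - [[0.04,0.275,0],[-0.6,0.09,-0.5],1]

```text
time: 4.78
tool_pos: [0.4628, 0.3635, 0.0865]
tcp_rot: [-1.804, -1.56, 0.728]
wrist_force: [-0.3, 0.0, -6.6]
width: 0.125
```

```bash
python3 - <<'E'
from h import *
s=status.read_state();print({k:np.round(v,4) for k,v in s.items()})
print(Ro.from_rotvec(s['tcp_rot']).as_matrix().round(3))
grab('scene','s2');im=load('s2')['im'][:,:,::-1]
cv2.imwrite('pics/s2c.png',cv2.resize(im[200:440,300:620],(800,600)))
E
```

```text
{'time': np.float64(4.775), 'q': array([0.3905, 0.7123, 1.4757, 0.4047, 1.7363, 0.436 ]), 'joint_vel': array([ 0.0033, -0.0485, -0.0401,  0.026 ,  0.0554,  0.002 ]), 'joint_torque': array([-2.73200e-01, -6.73306e+01, -2.91292e+01,  2.39530e+00,
        5.15270e+00, -2.39000e-02]), 'tool_pos': array([0.4628, 0.3635, 0.0865]), 'tcp_rot': array([-1.8039, -1.56  ,  0.7284]), 'wrist_force': array([-0.3412,  0.0077, -6.5781]), 'torque': array([-0.1631, -1.3196,  0.0083]), 'width': np.float64(0.1251)}
[[ 0.143  0.637 -0.757]
 [ 0.99  -0.094  0.108]
 [-0.002 -0.765 -0.644]]
```

View pics/s2c.png

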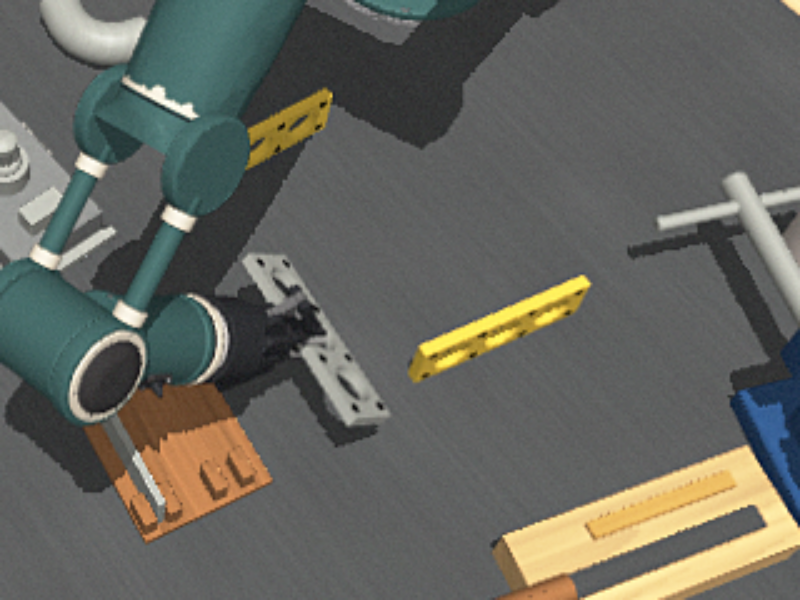

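The flange is held at 50° above the clear bench at (320,335), away from the yellow decoys at (500,330) and (290,130). Now I'll lower its inner edge to the bench.

move_arm:
  deltas:
    - [[0,0,0],[0,0,-0.2],1]
    - [[0,0,0],[0,0,-0.4],1]
    - [[0,0,0],[0,0,-0.54],1]
    - [[0,0,0],[0,0,-0.6],1]
    - [[0,0,0],[0,0,-0.62],1]
    - [[0,0,0],[0,0,-0.62],1]

```text
time: 5.58
tool_pos: [0.4636, 0.3641, 0.0273]
tcp_rot: [-1.801, -1.559, 0.726]
wrist_force: [0.0, -0.1, -7.3]
width: 0.126
```

move_arm:
  deltas:
    - [[0,0,0],[0,0,-0.015],1]
    - [[0,0,0],[0,0,-0.03],1]
    - [[0,0,0],[0,0,-0.03],1]

```text
time: 5.95
tool_pos: [0.4635, 0.3641, 0.0243]
tcp_rot: [-1.801, -1.559, 0.726]
wrist_force: [0.5, -0.1, -7.7]
width: 0.13
```

move_arm:
  deltas:
    - [[0,0,0],[0,0,0],0.65]
    - [[0,0,0],[0,0,0],0.55]
    - [[0,0,0],[0,0,0],0.45]
    - [[0,0,0],[0,0,0],0.35]
    - [[0,0,0],[0,0,0],0.3]

```text
time: 6.58
tool_pos: [0.4634, 0.3642, 0.0242]
tcp_rot: [-1.801, -1.559, 0.726]
wrist_force: [0.9, 1.4, -2.4]
width: 0.352
```

move_arm:
  deltas:
    - [[0,0,0],[0.11,-0.016,0.1],0.3]
    - [[0,0,0],[0.23,-0.033,0.2],0.3]
    - [[0,0,0],[0.35,-0.05,0.3],0.3]
    - [[0,0,0],[0.46,-0.066,0.39],0.3]
    - [[0,0,0],[0.7,-0.1,0.8],0.3]
    - [[0,0,0],[0.7,-0.1,1.0],0.3]
    - [[0,0,0],[0.7,-0.1,1.0],0.3]

```text
time: 7.45
tool_pos: [0.5344, 0.3545, 0.1263]
tcp_rot: [-1.802, -1.562, 0.722]
wrist_force: [0.8, 0.6, 0.2]
width: 0.347
```

```bash
python3 - <<'E'
from h import *
s=status.read_state();print({k:np.round(v,4) for k,v in s.items()})
grab('scene','s3');grab('top','t3')
for n in('s3','t3'):
    c=load(n);X=cloud(c)
    g=X[(X[...,2]>.006)&(X[...,2]<.018)&(X[...,0]>.36)&(X[...,0]<.535)&(X[...,1]>.22)&(X[...,1]<.50)]
    r=cv2.minAreaRect((g[:,:2]*1000).astype(np.float32));print(n,len(g),r,np.percentile(g[:,2],[5,50,95]))
im=load('s3')['im'][:,:,::-1]
cv2.imwrite('pics/s3c.png',cv2.resize(im[200:440,300:620],(800,600)))
E
```

```text
{'time': np.float64(7.45), 'q': array([0.3481, 0.774 , 1.286 , 0.3887, 1.8652, 0.4495]), 'joint_vel': array([ 0.0067,  0.0303,  0.0504, -0.0108, -0.0271, -0.0026]), 'joint_torque': array([-4.28600e-01, -7.03580e+01, -3.09212e+01,  1.74150e+00,
        3.87110e+00,  3.58000e-02]), 'tool_pos': array([0.5344, 0.3545, 0.1263]), 'tcp_rot': array([-1.8023, -1.5617,  0.7219]), 'wrist_force': array([0.7678, 0.5674, 0.2358]), 'torque': array([-0.0606, -0.3225, -0.018 ]), 'width': np.float64(0.3471)}
s3 1212 ((447.62628173828125, 360.281005859375), (173.9832763671875, 279.2391052246094), 0.3799648582935333) [0.00640695 0.01145624 0.01610465]
t3 630 ((476.117431640625, 436.90765380859375), (108.34138488769531, 149.54502868652344), 14.966066360473633) [0.00662384 0.01138961 0.01628479]
```

View pics/s3c.png

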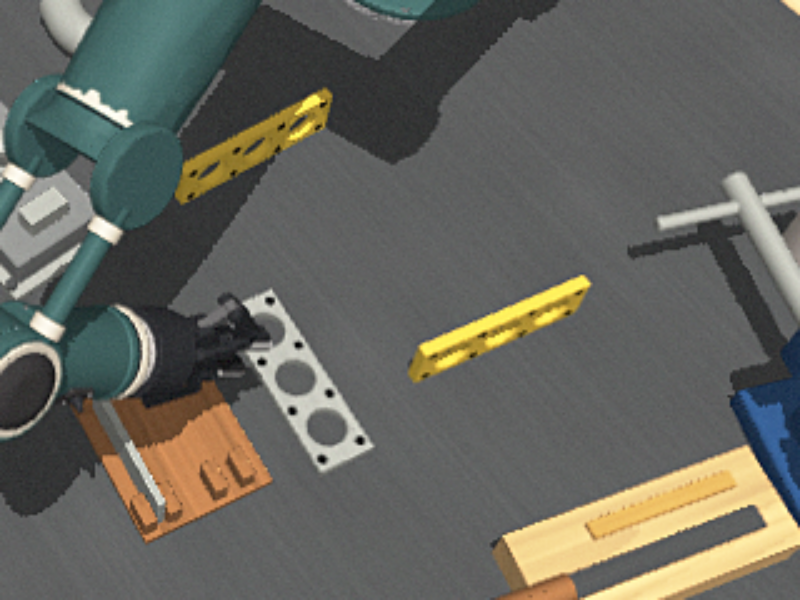

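The flange lies flat at about (295,378) in the crop, released and clear of the rack. Now I'll straighten the tool and look with the wrist camera.

move_arm:
  deltas:
    - [[-0.01,-0.1,0],[0,0,0.3],0]
    - [[-0.03,-0.2,0],[0,0,0.6],-0.5]
    - [[-0.045,-0.31,0],[-0.2,0.03,0.9],-1]
    - [[-0.06,-0.42,0],[-0.4,0.06,1],-1]
    - [[-0.08,-0.53,0],[-0.6,0.1,1],-1]
    - [[-0.08,-0.555,0],[-0.6,0.1,1],-1]
    - [[-0.08,-0.555,0],[-0.6,0.1,1],-1]
    - [[-0.08,-0.555,0],[-0.6,0.1,1],-1]

```text
time: 8.55
tool_pos: [0.474, 0.3637, 0.223]
tcp_rot: [2.372, 2.053, 0.006]
wrist_force: [-0.3, 0.5, 0.4]
width: 1.004
```

```bash
python3 - <<'E'
from h import *
s=status.read_state();print(s['tool_pos'],s['time']);print(Ro.from_rotvec(s['tcp_rot']).as_matrix().round(3))
grab('wrist','w4');grab('top','t4')
print('scene',ray(load('s3'),418,351.2,.012))
for n in('w4','t4','s3'):
    c=load(n);X=cloud(c);im=c['im'].astype(int)
    sat=im.max(-1)-im.min(-1)
    m=(X[...,2]>.004)&(X[...,2]<.02)&(X[...,0]>.37)&(X[...,0]<.56)&(X[...,1]>.22)&(X[...,1]<.50)&(sat<30)&(im.max(-1)>110)
    m=m.astype(np.uint8);k,l,st,ce=cv2.connectedComponentsWithStats(m)
    i=1+np.argmax(st[1:,4]);g=X[l==i]
    h=cv2.convexHull((g[:,:2]*1000).astype(np.float32))
    print(n,len(g),cv2.minAreaRect(h),np.median(g[:,2]))
E
```

```text
[0.47400535 0.36370907 0.22297604] 8.55
[[ 0.144  0.99   0.006]
 [ 0.99  -0.144 -0.001]
 [-0.     0.006 -1.   ]]
scene [0.47297387 0.36156024 0.012     ]
w4 8984 ((472.4100341796875, 361.0044860839844), (189.97442626953125, 58.342254638671875), 81.8368911743164) 0.011680634839074165
t4 735 ((471.2007141113281, 336.49957275390625), (145.44029235839844, 66.24816131591797), 83.03597259521484) 0.011326542413185097
s3 1029 ((471.0180969238281, 360.5159912109375), (192.39816284179688, 63.62633514404297), 82.63981628417969) 0.011844450658263433
```

View pics/w4.png

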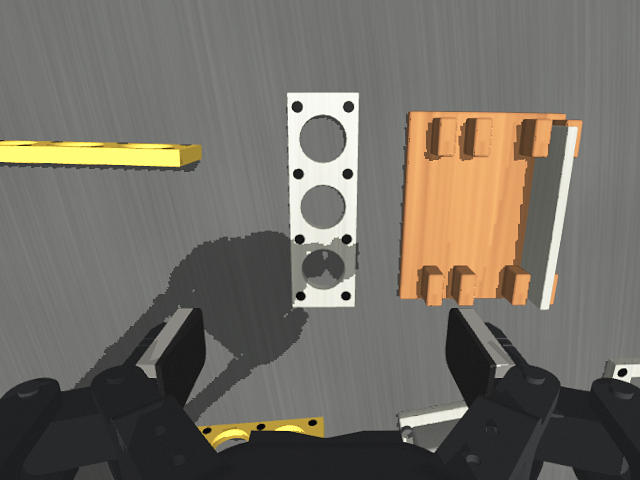

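The wrist view shows the flange flat, its middle port at (322,207), giving (0.4725, 0.361) at yaw -8.2°. Regrasp it across its width.

move_arm:
  deltas:
    - [[0,0.004,0],[-0.01,-0.025,-0.5],-0.65]
    - [[0,0.004,0],[-0.01,-0.025,-1],-0.65]

```text
time: 8.9
tool_pos: [0.4744, 0.3615, 0.1233]
tcp_rot: [2.376, 2.054, 0.004]
wrist_force: [0.1, 0.6, -0.3]
width: 0.825
```

move_arm:
  deltas:
    - [[0,0,0],[0,0,-0.5],-0.65]
    - [[0,0,0],[0,0,-0.8],-0.65]
    - [[0,0,0],[0,0,-0.95],-0.65]
    - [[0,0,0],[0,0,-0.95],-0.65]
    - [[0,0,0],[0,0,-0.95],-0.65]

```text
time: 9.52
tool_pos: [0.4739, 0.3623, 0.0305]
tcp_rot: [2.374, 2.055, 0.006]
wrist_force: [0.6, 0.2, 0.4]
width: 0.828
```

move_arm:
  deltas:
    - [[0,0,0],[-0.01,-0.01,-0.15],-0.65]
    - [[0,0,0],[-0.01,-0.01,-0.27],-0.65]
    - [[0,0,0],[-0.01,-0.01,-0.31],-0.65]
    - [[0,0,0],[-0.01,-0.01,-0.31],-0.5]
    - [[0,0,0],[-0.01,-0.01,-0.31],-0.3]
    - [[0,0,0],[-0.01,-0.01,-0.31],0]
    - [[0,0,0],[-0.01,-0.01,-0.31],0.3]
    - [[0,0,0],[-0.01,-0.01,-0.31],0.3]
  grip_force: 70

```text
time: 10.52
tool_pos: [0.4721, 0.3607, -0.0012]
tcp_rot: [2.373, 2.056, 0.004]
wrist_force: [0.9, -2.8, 4.4]
width: 0.654
```

```bash
python3 - <<'E'
from h import *
s=status.read_state();print({k:np.round(v,4) for k,v in s.items()});print(Ro.from_rotvec(s['tcp_rot']).as_matrix().round(3))
E
```

```text
{'time': np.float64(10.525), 'q': array([ 6.1130e-01,  3.5490e-01,  1.9621e+00, -1.9000e-03,  8.2190e-01,
        7.5580e-01]), 'joint_vel': array([ 0.0004,  0.0014, -0.0005,  0.0008,  0.0008,  0.0014]), 'joint_torque': array([  1.6995, -44.9166, -26.3476,   0.7764,  -0.1172,   0.0536]), 'tool_pos': array([ 0.4721,  0.3607, -0.0012]), 'tcp_rot': array([2.3734, 2.0557, 0.0038]), 'wrist_force': array([ 0.9255, -2.805 ,  4.4176]), 'torque': array([-0.4641, -0.2154,  0.0333]), 'width': np.float64(0.6545)}
[[ 0.143  0.99   0.003]
 [ 0.99  -0.143  0.   ]
 [ 0.001  0.003 -1.   ]]
```

move_arm:
  deltas:
    - [[0,0,0],[0,0,0.15],1]
    - [[0,0,0],[0,0,0.5],1]
    - [[0,0,0],[0,0,1],1]

```text
time: 10.9
tool_pos: [0.4677, 0.3586, 0.0953]
tcp_rot: [-2.375, -2.056, 0.012]
wrist_force: [1.4, -0.1, -7.2]
width: 0.656
```

move_arm:
  deltas:
    - [[0,0,0.03],[0,-0.3,0.5],1]
    - [[0,0,0.06],[0,-0.7,1],1]
    - [[0,0,0.06],[0,-1,1],1]

```text
time: 11.28
tool_pos: [0.4729, 0.2608, 0.2025]
tcp_rot: [2.273, 2.165, 0.013]
wrist_force: [1.3, -0.2, -7.8]
width: 0.65
```

move_arm:
  deltas:
    - [[0,0,0.03],[0,-0.5,0.15],1]
    - [[0,0,0.065],[0,-1,0.3],1]

```text
time: 11.52
tool_pos: [0.4689, 0.1592, 0.2266]
tcp_rot: [-2.157, -2.281, 0.004]
wrist_force: [1.2, -0.5, -7.1]
width: 0.651
```

move_arm:
  deltas:
    - [[0,0,0],[0,-0.5,0.1],1]
    - [[0,0,0],[0,-1,0.2],1]
    - [[0,0,0],[-0.1,-1,0.2],1]

```text
time: 11.9
tool_pos: [0.4605, 0.0577, 0.2477]
tcp_rot: [2.167, 2.274, -0.0]
wrist_force: [-0.2, 0.9, -8.1]
width: 0.653
```

move_arm:
  deltas:
    - [[0,0,0],[0,-0.15,0],1]
    - [[0,0,0],[0,-0.3,0],1]
    - [[0,0,0],[0,-0.3,0],1]
    - [[0,0,0],[0,-0.3,0],1]

```text
time: 12.4
tool_pos: [0.4613, 0.0309, 0.2478]
tcp_rot: [2.161, 2.28, 0.002]
wrist_force: [-0.2, 0.1, -7.2]
width: 0.655
```

```bash
cat > m2.py <<'E'
from h import *
import sys
tag=sys.argv[1]
s=status.read_state();print({k:np.round(s[k],4) for k in('time','q','tool_pos','wrist_force','width')});print(Ro.from_rotvec(s['tcp_rot']).as_matrix().round(3))
grab('wrist',tag);c=load(tag);X=cloud(c)
def comp(lo,hi,c0,r):
    m=(X[...,2]>lo)&(X[...,2]<hi)&(np.hypot(X[...,0]-c0[0],X[...,1]-c0[1])<r)
    g=X[m]
    if len(g)<10: return print('few',len(g))
    print(len(g),cv2.minAreaRect((g[:,:2]*1000).astype(np.float32)),cv2.minEnclosingCircle((g[:,:2]*1000).astype(np.float32)),np.median(g[:,2]))
comp(.112,.122,(.589,.0265),.035);comp(.068,.083,(.585,.0915),.032);comp(.068,.083,(.592,-.0375),.032)
E
python3 m2.py w5
```

```text
{'time': np.float64(12.4), 'q': array([ 1.2500e-02, -1.5940e-01,  2.0176e+00,  7.0000e-04,  1.2824e+00,
       -4.0900e-02]), 'tool_pos': array([0.4613, 0.0309, 0.2478]), 'wrist_force': array([-0.1954,  0.054 , -7.1806]), 'width': np.float64(0.655)}
[[-0.053  0.999  0.001]
 [ 0.999  0.053  0.001]
 [ 0.001  0.001 -1.   ]]
1266 ((588.4185791015625, 26.866397857666016), (28.734355926513672, 29.133073806762695), 61.75263214111328) ((588.6061401367188, 26.610763549804688), 15.019743919372559) 0.116061750430325
1991 ((584.5709228515625, 91.7022476196289), (46.85789489746094, 24.015554428100586), 3.1503946781158447) ((584.7039794921875, 91.48657989501953), 25.409448623657227) 0.07446987658315893
1566 ((592.0178833007812, -38.01338195800781), (45.93215560913086, 25.10689926147461), 3.3283846378326416) ((592.2785034179688, -37.48459243774414), 25.283010482788086) 0.07429199753184232
```

View pics/w5.png

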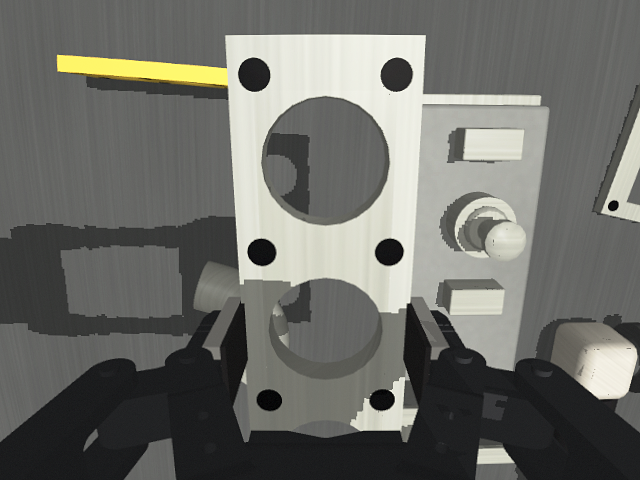

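The held flange fills the middle of the wrist view, with ports at (325,160) and (330,325). The stud head is at (505,240) and the rests at (493,144) and (476,297). The seat is at (0.5884, 0.0267) at yaw 3.3°. Next I'll check the flange's level and offset in the grip.

```bash
python3 - <<'E'
from h import *
c=load('w5');X=cloud(c);im=c['im'].astype(int)
p0=np.array([.4613,.0309,.2478])
yaw=np.radians(3.04);ey=np.array([-np.sin(yaw),np.cos(yaw),0]);ex=np.array([np.cos(yaw),np.sin(yaw),0])
L=X-p0; a=L@ey;b=L@ex;z=L[...,2]
m=(a>.022)&(a<.11)&(abs(b)<.035)&(abs(z-.01)<.02)
g=np.c_[a[m],b[m],z[m]]
A=np.c_[g[:,:2],np.ones(len(g))]
w=np.ones(len(g),bool)
for _ in range(6):
    co=np.linalg.lstsq(A[w],g[w,2],rcond=None)[0];w=abs(g[:,2]-A@co)<.004
print('plane slope a,b deg',np.degrees(co[:2]),'z at centre',co[2],w.sum())
q=g[w];print('a max',np.percentile(q[:,0],[99,99.8,100]),'b',[np.percentile(q[(q[:,0]>.03)&(q[:,0]<.09),1],x) for x in(.5,99.5)])
r=cv2.fitEllipse
# first port centre (58 mm): hole boundary
u=ray(c,325.5,160,p0[2]+co[2]+co[0]*.058);l=u-p0;print('port1 a,b',l@ey,l@ex)
E
```

```text
plane slope a,b deg [ 0.0398993  -0.13259837] z at centre 0.012754905137966335 32474
a max [0.09549736 0.09585307 0.09616918] b [np.float64(-0.02906957213696424), np.float64(0.028466029821586247)]
port1 a,b 0.05983716198861437 -0.0001516879373723114
```

move_arm:
  deltas:
    - [[0,0,0.003],[0.5,-0.02,0],1]
    - [[0,0,0.003],[1,-0.03,0],1]
    - [[0,0,0.003],[1,-0.03,0],1]

```text
time: 12.82
tool_pos: [0.5647, 0.028, 0.2471]
tcp_rot: [2.155, 2.284, 0.003]
wrist_force: [-1.1, 1.1, -7.4]
width: 0.655
```

move_arm:
  deltas:
    - [[0,0,0],[0.2,-0.016,-0.2],1]
    - [[0,0,0],[0.269,-0.016,-0.5],1]
    - [[0,0,0],[0.269,-0.016,-0.8],1]
    - [[0,0,0],[0.269,-0.016,-0.95],1]
    - [[0,0,0],[0.269,-0.016,-0.95],1]
    - [[0,0,0],[0.269,-0.016,-0.95],1]
    - [[0,0,0],[0.269,-0.016,-0.95],1]

```text
time: 13.7
tool_pos: [0.5895, 0.026, 0.155]
tcp_rot: [2.154, 2.282, 0.005]
wrist_force: [-0.1, 0.8, -7.1]
width: 0.655
```

```bash
python3 - <<'E'
from h import *
s=status.read_state();print({k:np.round(s[k],4) for k in('time','q','tool_pos','wrist_force','width')});print(Ro.from_rotvec(s['tcp_rot']).as_matrix().round(4))
print(delta([.5882,.0263,.0738],tool(np.radians(3.28))))
E
```

```text
{'time': np.float64(13.7), 'q': array([ 1.7000e-03,  1.6100e-01,  1.8735e+00,  2.0000e-04,  1.1022e+00,
       -5.6100e-02]), 'tool_pos': array([0.5895, 0.026 , 0.155 ]), 'wrist_force': array([-0.0716,  0.8415, -7.1351]), 'width': np.float64(0.6552)}
[[-5.770e-02  9.983e-01  4.900e-03]
 [ 9.983e-01  5.770e-02  2.000e-04]
 [-1.000e-04  4.900e-03 -1.000e+00]]
(array([-0.0001,  0.0031, -0.0003]), array([-0.013 ,  0.0031, -0.8121]))
```

move_arm:
  deltas:
    - [[0,0.002,0],[-0.008,0.003,-0.2],1]
    - [[0,0.002,0],[-0.01,0.003,-0.45],1]
    - [[0,0.002,0],[-0.01,0.003,-0.6],1]
    - [[0,0.002,0],[-0.01,0.003,-0.66],1]
    - [[0,0.002,0],[-0.01,0.003,-0.66],1]
    - [[0,0.002,0],[-0.01,0.003,-0.66],1]

```text
time: 14.45
tool_pos: [0.5882, 0.0262, 0.0881]
tcp_rot: [2.156, 2.284, 0.001]
wrist_force: [-0.9, 0.1, -7.6]
width: 0.651
```

move_arm:
  deltas:
    - [[0,0,0],[0,0,-0.03],1]
    - [[0,0,0],[0,0,-0.06],1]
    - [[0,0,0],[0,0,-0.09],1]
    - [[0,0,0],[0,0,-0.11],1]
    - [[0,0,0],[0,0,-0.13],1]
    - [[0,0,0],[0,0,-0.13],1]

```text
time: 15.2
tool_pos: [0.5873, 0.0262, 0.074]
tcp_rot: [-2.156, -2.284, 0.002]
wrist_force: [0.2, 0.4, -7.7]
width: 0.65
```

```bash
python3 - <<'E'
from h import *
s=status.read_state();print({k:np.round(s[k],4) for k in('time','tool_pos','wrist_force','torque','width')});print(Ro.from_rotvec(s['tcp_rot']).as_matrix().round(4))
E
```

```text
{'time': np.float64(15.2), 'tool_pos': array([0.5873, 0.0262, 0.074 ]), 'wrist_force': array([ 0.2057,  0.4402, -7.7069]), 'torque': array([ 0.0378, -0.0807, -0.0112]), 'width': np.float64(0.6505)}
[[-5.760e-02  9.983e-01 -1.600e-03]
 [ 9.983e-01  5.760e-02  2.000e-04]
 [ 3.000e-04 -1.600e-03 -1.000e+00]]
```

move_arm:
  deltas:
    - [[0,0,0],[0.004,0,-0.008],1]
    - [[0,0,0],[0.004,0,-0.016],1]
    - [[0,0,0],[0.004,0,-0.016],1]

```text
time: 15.58
tool_pos: [0.5874, 0.0262, 0.0739]
tcp_rot: [-2.155, -2.283, 0.002]
wrist_force: [-6.2, 0.4, 3.0]
width: 0.65
```

move_arm:
  deltas:
    - [[0,0,0],[0,0,0.005],-0.4]
    - [[0,0,0],[0,0,0.005],-0.5]
    - [[0,0,0],[0,0,0.005],-0.65]
    - [[0,0,0],[0,0,0.005],-0.65]
    - [[0,0,0],[0,0,0.1],-0.65]
    - [[0,0,0],[0,0,0.4],-0.65]
    - [[0,0,0],[0,0,0.8],-0.65]
    - [[0,0,0],[0,0,1],-0.65]

```text
time: 16.58
tool_pos: [0.5893, 0.0262, 0.1757]
tcp_rot: [2.155, 2.283, 0.003]
wrist_force: [-0.6, 0.0, -0.2]
width: 0.822
```

move_arm:
  deltas:
    - [[0,0,0],[-0.25,-0.25,0.4],-0.65]
    - [[0,0,0],[-0.5,-0.5,0.7],-0.65]
    - [[0,0,0],[-0.5,-0.5,0.7],-0.65]
    - [[0,0,0],[-0.5,-0.5,0.7],-0.65]
    - [[0,0,0],[-0.5,-0.5,0.7],-0.65]

```text
time: 17.2
tool_pos: [0.5372, -0.0232, 0.2407]
tcp_rot: [-2.153, -2.283, 0.004]
wrist_force: [0.5, 0.2, 0.6]
width: 0.827
```

```bash
cat > m3.py <<'E'
from h import *
import sys
tag=sys.argv[1];grab('wrist',tag);c=load(tag);X=cloud(c)
m=(abs(X[...,2]-.0865)<.008)&(np.hypot(X[...,0]-.588,X[...,1]-.027)<.105)&(X[...,1]>-.1)
m=m.astype(np.uint8);k,l,st,ce=cv2.connectedComponentsWithStats(m);g=X[l==1+np.argmax(st[1:,4])]
print(len(g),cv2.minAreaRect((g[:,:2]*1000).astype(np.float32)))
A=np.c_[g[:,:2]-[.588,.027],np.ones(len(g))];w=np.ones(len(g),bool)
for _ in range(5):
    co=np.linalg.lstsq(A[w],g[w,2],rcond=None)[0];w=abs(g[:,2]-A@co)<.003
print('slopes deg',np.degrees(co[:2]),'z',co[2])
m=(X[...,2]>.111)&(X[...,2]<.122)&(np.hypot(X[...,0]-.588,X[...,1]-.027)<.03);h=X[m]
if len(h)>10: print('head',cv2.minEnclosingCircle((h[:,:2]*1000).astype(np.float32)),np.median(h[:,2]))
E
python3 -c "
from h import *
s=status.read_state();print(s['time'],s['tool_pos'],s['wrist_force'])"
python3 m3.py w6
```

```text
17.2 [ 0.53717079 -0.02318451  0.24074268] [0.47926586 0.19704594 0.6120944 ]
15249 ((587.3003540039062, 27.48955535888672), (58.90559387207031, 190.49441528320312), 3.496511697769165)
slopes deg [-0.06456598  0.04063932] z 0.08662076025148585
head ((588.77099609375, 26.457748413085938), 15.302481651306152) 0.11627243954171562
```

View pics/w6.png

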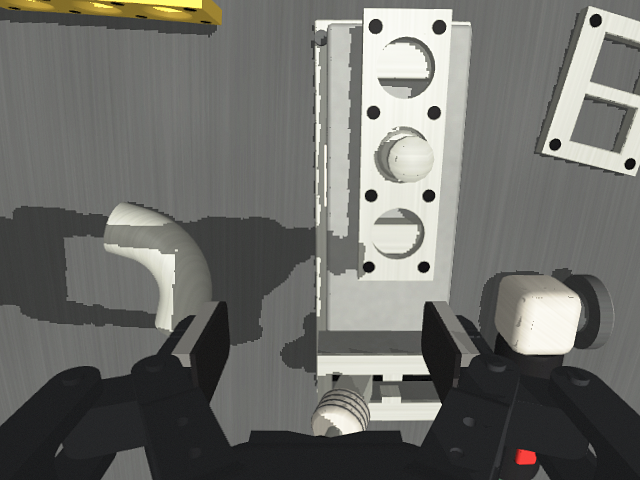

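The flange is seated: plane z 0.0866, slopes under 0.1°, with the head centred in the middle port at (408,158). Now the clamp plate.

move_arm:
  deltas:
    - [[0,0,-0.115],[-0.1,-0.46,0.05],-0.3]
    - [[0,0,-0.235],[-0.2,-0.92,0.05],-0.3]

```text
time: 17.5
tool_pos: [0.5178, -0.1158, 0.2466]
tcp_rot: [-2.539, -1.846, 0.002]
wrist_force: [0.4, -1.0, 0.0]
width: 0.646
```

move_arm:
  deltas:
    - [[0,0,-0.115],[-0.1,-0.46,0],-0.3]
    - [[0,0,-0.235],[-0.2,-0.92,0],-0.3]

```text
time: 17.75
tool_pos: [0.4974, -0.2085, 0.2462]
tcp_rot: [-2.835, -1.347, 0.002]
wrist_force: [0.3, 0.4, 1.3]
width: 0.649
```

move_arm:
  deltas:
    - [[0,0,-0.115],[-0.1,-0.46,0],-0.3]
    - [[0,0,-0.235],[-0.2,-0.92,0],-0.3]

```text
time: 18.0
tool_pos: [0.4774, -0.3007, 0.2462]
tcp_rot: [-3.033, -0.805, 0.002]
wrist_force: [0.6, -0.2, -0.1]
width: 0.651
```

move_arm:
  deltas:
    - [[0,0,-0.115],[-0.1,-0.46,0],-0.3]
    - [[0,0,-0.235],[-0.22,-0.92,0],-0.3]
    - [[0,0,-0.26],[-0.22,-0.92,0],-0.3]
    - [[0,0,-0.29],[-0.22,-0.92,0],-0.3]
    - [[0,0,-0.29],[-0.22,-0.92,0],-0.3]

```text
time: 18.62
tool_pos: [0.4557, -0.3915, 0.246]
tcp_rot: [-3.136, -0.109, 0.002]
wrist_force: [-0.3, 0.8, 0.4]
width: 0.651
```

```bash
cat > m4.py <<'E'
from h import *
s=status.read_state();print({k:np.round(s[k],4) for k in('time','q','tool_pos','wrist_force','width')});print(Ro.from_rotvec(s['tcp_rot']).as_matrix().round(3))
grab('wrist','w7');c=load('w7');X=cloud(c)
n=np.hypot(X[...,0]-.495,X[...,1]+.39)<.075
g=X[n&(X[...,2]>.006)&(X[...,2]<.02)];f=X[n&(X[...,2]>.044)&(X[...,2]<.055)]
print(len(g),cv2.minAreaRect((g[:,:2]*1000).astype(np.float32)))
print(len(f),cv2.minAreaRect((f[:,:2]*1000).astype(np.float32)),np.median(f[:,2]))
E
python3 m4.py
```

```text
{'time': np.float64(18.625), 'q': array([-7.5200e-01,  1.1790e-01,  1.7490e+00,  1.5000e-03,  1.2779e+00,
        7.4910e-01]), 'tool_pos': array([ 0.4557, -0.3915,  0.246 ]), 'wrist_force': array([-0.2811,  0.7967,  0.433 ]), 'width': np.float64(0.6515)}
[[ 0.998  0.069 -0.001]
 [ 0.069 -0.998  0.003]
 [-0.001 -0.003 -1.   ]]
4286 ((499.3870544433594, -392.38751220703125), (76.9246597290039, 60.184078216552734), 1.8811885118484497)
431 ((478.57916259765625, -393.2702941894531), (29.69443702697754, 9.911386489868164), 3.9280824661254883) 0.0476078419493633
```

View pics/w7.png

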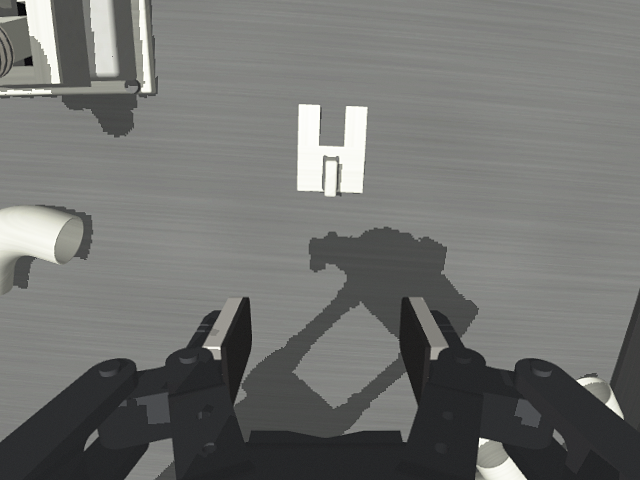

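The wrist view shows the plate with its slot opening up (+x), centred at (332,150), and the fin at (331,177). The fits give the fin at (0.4786, -0.3933) and a plate yaw of about 2°. Grasp the fin.

move_arm:
  deltas:
    - [[0,0,-0.022],[0.1,-0.02,-0.5],-0.3]
    - [[0,0,-0.022],[0.2,-0.02,-1],-0.3]

```text
time: 18.92
tool_pos: [0.4768, -0.3941, 0.1471]
tcp_rot: [3.141, 0.055, 0.003]
wrist_force: [0.1, 0.1, -0.1]
width: 0.652
```

move_arm:
  deltas:
    - [[0,0,0],[0,0,-0.5],-0.3]
    - [[0,0,0],[0,0,-0.8],-0.3]
    - [[0,0,0],[0,0,-1],-0.3]
    - [[0,0,0],[0,0,-1],-0.3]

```text
time: 19.42
tool_pos: [0.4748, -0.3927, 0.0457]
tcp_rot: [-3.137, -0.054, 0.004]
wrist_force: [-0.1, 0.3, 0.1]
width: 0.648
```

move_arm:
  deltas:
    - [[0,0,0],[0,0,-0.15],-0.3]
    - [[0,0,0],[0,0,-0.31],-0.3]
    - [[0,0,0],[0,0,-0.31],0]
    - [[0,0,0],[0,0,-0.31],0.4]
    - [[0,0,0],[0,0,-0.31],0.6]
    - [[0,0,0],[0,0,-0.31],1]
    - [[0,0,0],[0,0,-0.31],1]
    - [[0,0,0],[0,0,-0.31],1]
  grip_force: 70

```text
time: 20.42
tool_pos: [0.4761, -0.3942, 0.0172]
tcp_rot: [-3.14, -0.053, -0.002]
wrist_force: [-0.8, 0.3, 4.1]
width: 0.104
```

```bash
python3 - <<'E'
from h import *
s=status.read_state();print({k:np.round(s[k],4) for k in('time','q','tool_pos','wrist_force','torque','width')});print(Ro.from_rotvec(s['tcp_rot']).as_matrix().round(3))
E
```

```text
{'time': np.float64(20.425), 'q': array([-7.3260e-01,  3.6810e-01,  1.8998e+00,  1.7000e-03,  8.7340e-01,
        8.0310e-01]), 'tool_pos': array([ 0.4761, -0.3942,  0.0172]), 'wrist_force': array([-0.8074,  0.2742,  4.0567]), 'torque': array([0.0359, 0.1442, 0.0638]), 'width': np.float64(0.1039)}
[[ 0.999  0.034  0.001]
 [ 0.034 -0.999  0.001]
 [ 0.001 -0.001 -1.   ]]
```

move_arm:
  deltas:
    - [[0,0,0],[0,0,0.15],1]
    - [[0,0,0],[0,0,0.5],1]
    - [[0,0,0],[0,0,1],1]

```text
time: 20.8
tool_pos: [0.4735, -0.3919, 0.1147]
tcp_rot: [-3.135, -0.053, 0.007]
wrist_force: [0.7, -0.3, -3.5]
width: 0.106
```

move_arm:
  deltas:
    - [[0,0,0],[-0.05,0.2,0.5],1]
    - [[0,0,0],[-0.1,0.5,1],1]
    - [[0,0,0],[-0.1,0.8,1],1]

```text
time: 21.18
tool_pos: [0.4677, -0.3149, 0.2224]
tcp_rot: [3.137, 0.052, 0.012]
wrist_force: [-0.2, 1.1, -3.5]
width: 0.103
```

move_arm:
  deltas:
    - [[0,0,0],[0,0.4,0.2],1]
    - [[0,0,0],[0,0.9,0.4],1]

```text
time: 21.42
tool_pos: [0.4645, -0.2225, 0.2562]
tcp_rot: [-3.139, -0.051, 0.002]
wrist_force: [0.8, -0.2, -3.7]
width: 0.101
```

move_arm:
  deltas:
    - [[0,0,0],[0,0.5,0],1]
    - [[0,0,0],[0,1,0],1]

```text
time: 21.68
tool_pos: [0.4647, -0.1221, 0.2564]
tcp_rot: [-3.139, -0.053, 0.0]
wrist_force: [0.2, 0.2, -4.6]
width: 0.106
```

move_arm:
  deltas:
    - [[0,0,0.007],[0,0.4,0],1]
    - [[0,0,0.015],[0,0.9,0],1]
    - [[0,0,0.015],[0.1,0.9,-0.4],1]

```text
time: 22.05
tool_pos: [0.4775, -0.0308, 0.2195]
tcp_rot: [-3.138, -0.097, -0.012]
wrist_force: [0.4, -0.8, -4.4]
width: 0.107
```

move_arm:
  deltas:
    - [[0,0,0],[0.1,0.3,-0.2],1]
    - [[0,0,0],[0.1,0.57,-0.5],1]
    - [[0,0,0],[0.1,0.57,-0.8],1]
    - [[0,0,0],[0.1,0.57,-0.9],1]
    - [[0,0,0],[0.1,0.57,-0.9],1]
    - [[0,0,0],[0.1,0.57,-0.9],1]

```text
time: 22.8
tool_pos: [0.4867, 0.0229, 0.1279]
tcp_rot: [-3.139, -0.089, -0.004]
wrist_force: [-0.6, -0.1, -4.2]
width: 0.102
```

```bash
python3 - <<'E'
from h import *
s=status.read_state();print({k:np.round(s[k],4) for k in('time','q','tool_pos','wrist_force','torque','width')});print(Ro.from_rotvec(s['tcp_rot']).as_matrix().round(4))
grab('wrist','w8');c=load('w8');X=cloud(c)
T=s['tool_pos'];R=Ro.from_rotvec(s['tcp_rot']).as_matrix();L=(X-T)@R
# plate in tool frame
m=(L[...,0]>.015)&(L[...,0]<.08)&(abs(L[...,1])<.04)&(abs(L[...,2]-.0072)<.006)
g=L[m];print(len(g),'x max',np.percentile(g[:,0],[98,99.5]),'y',np.percentile(g[:,1],[.5,99.5]))
A=np.c_[g[:,:2],np.ones(len(g))];co=np.linalg.lstsq(A,g[:,2],rcond=None)[0];print('plane deg',np.degrees(co[:2]),co[2])
h=X[(X[...,2]>.111)&(X[...,2]<.122)&(np.hypot(X[...,0]-.588,X[...,1]-.027)<.03)]
if len(h)>10: print('head',cv2.minEnclosingCircle((h[:,:2]*1000).astype(np.float32)),np.median(h[:,2]))
print(delta([.4881,.0212,.1072],tool(np.radians(-86.72))))
E
```

```text
{'time': np.float64(22.8), 'q': array([-5.3000e-03, -3.2000e-03,  2.1056e+00,  1.8000e-03,  1.0367e+00,
        1.5077e+00]), 'tool_pos': array([0.4867, 0.0229, 0.1279]), 'wrist_force': array([-0.5656, -0.1277, -4.1579]), 'torque': array([ 0.0129,  0.0104, -0.0168]), 'width': np.float64(0.1016)}
[[ 0.9984  0.0568  0.0025]
 [ 0.0568 -0.9984  0.0016]
 [ 0.0026 -0.0014 -1.    ]]
14497 x max [0.06119254 0.06164669] y [-0.03040076  0.02896899]
plane deg [0.57128902 0.07337237] 0.007239149608541826
head ((588.828857421875, 26.558067321777344), 15.044782638549805) 0.11641323517639049
(array([-0.001 ,  0.002 ,  0.0002]), array([ 0.0117, -0.0167, -0.2089]))
```

View pics/w8.png

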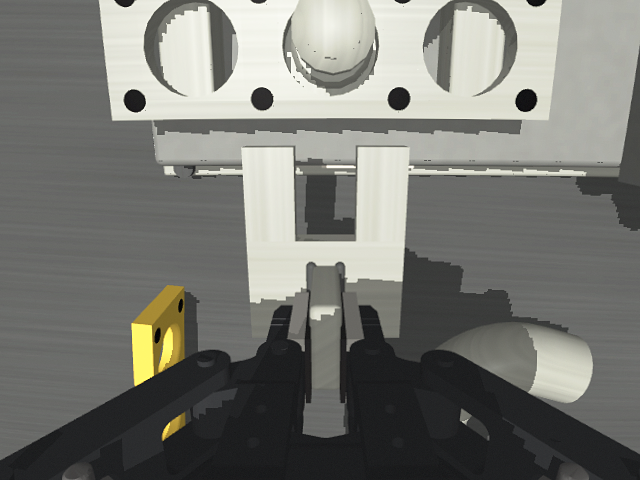

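The plate is level in the grip with its slot facing the stud, and its front edge at (325,147). The slot point measures 35.4 mm ahead of the TCP, as computed. Drop to sliding height and slide in.

move_arm:
  deltas:
    - [[-0.001,0.003,0],[0.012,-0.017,-0.1],1]
    - [[-0.001,0.003,0],[0.012,-0.017,-0.19],1]
    - [[-0.001,0.003,0],[0.012,-0.017,-0.205],1]
    - [[-0.001,0.003,0],[0.012,-0.017,-0.205],1]
    - [[-0.001,0.003,0],[0.012,-0.017,-0.205],1]

```text
time: 23.48
tool_pos: [0.487, 0.0216, 0.1061]
tcp_rot: [-3.14, -0.09, 0.007]
wrist_force: [0.1, 0.2, -3.8]
width: 0.107
```

```bash
python3 - <<'E'
from h import *
s=status.read_state();print({k:np.round(s[k],4) for k in('time','tool_pos','wrist_force','torque','width')})
print(delta([.5532,.0247,.1072],tool(np.radians(-86.72))))
E
```

```text
{'time': np.float64(23.475), 'tool_pos': array([0.487 , 0.0216, 0.1061]), 'wrist_force': array([ 0.0804,  0.2305, -3.8149]), 'torque': array([-0.072 ,  0.0816, -0.0283]), 'width': np.float64(0.1068)}
(array([-0.    , -0.0027, -0.0002]), array([0.6617, 0.0314, 0.011 ]))
```

move_arm:
  deltas:
    - [[0,0,0],[0.1,0.005,0.015],1]
    - [[0,0,0],[0.25,0.012,0.015],1]
    - [[0,0,0],[0.4,0.02,0.015],1]
    - [[0,0,0],[0.5,0.025,0.015],1]
    - [[0,0,0],[0.58,0.028,0.012],1]
    - [[0,0,0],[0.62,0.03,0.01],1]
    - [[0,0,0],[0.635,0.031,0.01],1]
    - [[0,0,0],[0.635,0.031,0.01],1]

```text
time: 24.48
tool_pos: [0.55, 0.0246, 0.1068]
tcp_rot: [-3.14, -0.09, 0.008]
wrist_force: [0.9, 0.3, -4.7]
width: 0.106
```

move_arm:
  deltas:
    - [[0,0,0],[0.01,0.0005,0],1]
    - [[0,0,0],[0.02,0.001,0],1]
    - [[0,0,0],[0.03,0.0015,0],1]
    - [[0,0,0],[0.035,0.002,0],1]
    - [[0,0,0],[0.035,0.002,0],1]

```text
time: 25.1
tool_pos: [0.5535, 0.0248, 0.1069]
tcp_rot: [-3.14, -0.09, 0.008]
wrist_force: [-1.4, -1.0, -1.7]
width: 0.101
```

move_arm:
  deltas:
    - [[0,0,0],[0,0,-0.012],1]
    - [[0,0,0],[0,0,-0.022],1]
    - [[0,0,0],[0,0,-0.022],1]

```text
time: 25.48
tool_pos: [0.5535, 0.0248, 0.1046]
tcp_rot: [-3.14, -0.09, 0.008]
wrist_force: [-2.6, 0.2, -2.8]
width: 0.103
```

move_arm:
  deltas:
    - [[0,0,0],[0.008,0,0],1]
    - [[0,0,0],[0.012,0.001,0],1]
    - [[0,0,0],[0.012,0.001,0],1]

```text
time: 25.85
tool_pos: [0.5535, 0.0248, 0.1047]
tcp_rot: [-3.14, -0.09, 0.012]
wrist_force: [-7.2, -0.8, 0.7]
width: 0.105
```

The x force rises to -7 N with no further motion, so the neck is home in the slot. Release and rise.

move_arm:
  deltas:
    - [[0,0,0],[-0.006,0,-0.004],1]
    - [[0,0,0],[-0.006,0,-0.004],0.7]
    - [[0,0,0],[-0.006,0,-0.004],0.5]
    - [[0,0,0],[-0.006,0,-0.004],0.3]
    - [[0,0,0],[-0.006,0,-0.004],0.3]
    - [[0,0,0],[-0.02,0,0.1],0.3]
    - [[0,0,0],[-0.05,0,0.5],0.3]
    - [[0,0,0],[-0.1,0,1],0.3]

```text
time: 26.85
tool_pos: [0.544, 0.0249, 0.2051]
tcp_rot: [-3.14, -0.09, 0.011]
wrist_force: [0.9, 1.0, 0.4]
width: 0.349
```

move_arm:
  deltas:
    - [[0,0,0],[-0.3,-0.5,0.5],0]
    - [[0,0,0],[-0.7,-1,0.7],-0.3]
    - [[0,0,0],[-0.7,-1,0.7],-0.3]

```text
time: 27.22
tool_pos: [0.4746, -0.077, 0.2779]
tcp_rot: [3.139, 0.087, 0.0]
wrist_force: [1.2, -0.8, 0.3]
width: 0.649
```

move_arm:
  deltas:
    - [[0,0,0],[0,-0.3,0],-0.3]
    - [[0,0,0],[0,-0.6,0],-0.3]
    - [[0,0,0],[0,-0.6,0],-0.3]
    - [[0,0,0],[0,-0.6,0],-0.3]

```text
time: 27.72
tool_pos: [0.475, -0.1344, 0.2743]
tcp_rot: [-3.139, -0.09, 0.008]
wrist_force: [0.9, 0.1, -0.3]
width: 0.649
```

```bash
cat > m5.py <<'E'
from h import *
import sys
tag=sys.argv[1]
s=status.read_state();print({k:np.round(s[k],4) for k in('time','q','tool_pos','wrist_force','width')});print(Ro.from_rotvec(s['tcp_rot']).as_matrix().round(3))
grab('wrist',tag);c=load(tag);X=cloud(c)
def rect(lo,hi,c0,r):
    g=X[(X[...,2]>lo)&(X[...,2]<hi)&(np.hypot(X[...,0]-c0[0],X[...,1]-c0[1])<r)]
    if len(g)<10: return print('few',len(g))
    print(lo,len(g),cv2.minAreaRect((g[:,:2]*1000).astype(np.float32)),g.mean(0))
rect(.093,.101,(.573,.0255),.055)   # plate top
rect(.128,.14,(.555,.025),.03)      # fin top
rect(.111,.122,(.5885,.0267),.025)  # head
rect(.086,.095,(.603,-.162),.08)    # gate
for lo in(.10,.11,.12,.13,.14,.15,.16,.17,.18): rect(lo,lo+.01,(.555,-.165),.06)
E
python3 m5.py w9
```

```text
{'time': np.float64(27.725), 'q': array([-3.2570e-01, -1.0580e-01,  1.9220e+00, -6.0000e-04,  1.3307e+00,
        1.1880e+00]), 'tool_pos': array([ 0.475 , -0.1344,  0.2743]), 'wrist_force': array([ 0.9109,  0.0914, -0.2567]), 'width': np.float64(0.6492)}
[[ 0.998  0.057 -0.005]
 [ 0.057 -0.998  0.001]
 [-0.005 -0.001 -1.   ]]
0.093 5017 ((576.9599609375, 26.846519470214844), (76.46382904052734, 61.92195510864258), 3.2491259574890137) [0.57743938 0.01962349 0.09676412]
0.128 855 ((555.7467041015625, 25.30198860168457), (30.196237564086914, 11.477193832397461), 4.355363368988037) [0.5559747  0.02402042 0.1336321 ]
0.111 1614 ((587.0502319335938, 24.488178253173828), (35.25993347167969, 29.737899780273438), 48.543331146240234) [0.58755665 0.02461807 0.11586899]
0.086 5635 ((584.06201171875, -164.20802307128906), (91.4833984375, 64.20003509521484), 3.608065366744995) [ 0.59227796 -0.16022307  0.09058283]
0.1 12 ((575.8687744140625, -153.38201904296875), (2.1337833404541016, 3.073089838027954), 81.08655548095703) [ 0.57615522 -0.15311915  0.10363426]
few 2
0.12 169 ((569.838134765625, -160.56906127929688), (16.115047454833984, 39.46433639526367), 20.431377410888672) [ 0.57142448 -0.15664067  0.1259094 ]
0.13 381 ((560.5716552734375, -162.67286682128906), (30.110858917236328, 39.89224624633789), 22.53968048095703) [ 0.56378788 -0.15785331  0.13582952]
0.14 1248 ((560.9332885742188, -163.21115112304688), (22.737037658691406, 38.51166534423828), 19.665069580078125) [ 0.56244895 -0.16243811  0.14417274]
few 0
0.16 217 ((542.6815795898438, -165.46749877929688), (32.78445816040039, 31.928293228149414), 21.09965705871582) [ 0.53564782 -0.16229051  0.16831488]
0.17 2385 ((543.7041015625, -165.75787353515625), (30.16181182861328, 32.345218658447266), 7.292515754699707) [ 0.54398648 -0.16525713  0.17497537]
few 0
```

View pics/w9.png

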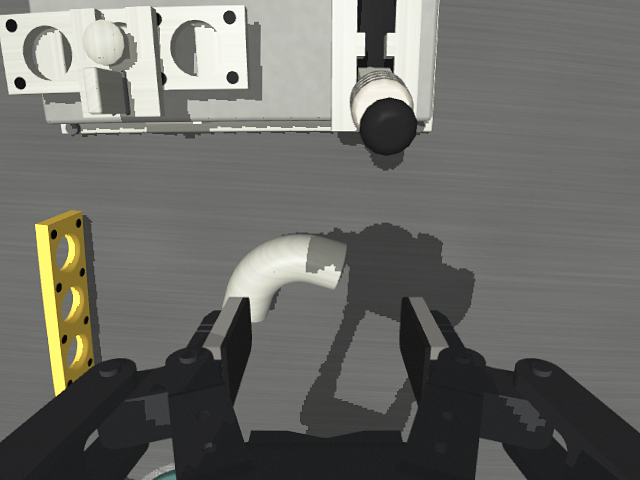

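The plate is home: its centre (0.577, 0.0268) puts the slot point on the stud to within 1 mm, at yaw 3.25°. The lever knob is at (387,127), and fits give the pivot at (0.5995, -0.163) with θ ≈ -0.31. Move over the lever, tilted along it.

move_arm:
  deltas:
    - [[0.003,-0.06,0],[0.2,-0.1,-0.1],-0.65]
    - [[0.006,-0.12,0],[0.4,-0.2,-0.3],-0.65]
    - [[0.011,-0.197,0],[0.595,-0.324,-0.55],-0.65]
    - [[0.011,-0.197,0],[0.595,-0.324,-0.695],-0.65]
    - [[0.011,-0.197,0],[0.595,-0.324,-0.695],-0.65]
    - [[0.011,-0.197,0],[0.595,-0.324,-0.695],-0.65]

```text
time: 28.52
tool_pos: [0.5355, -0.1671, 0.2066]
tcp_rot: [-3.096, -0.091, -0.477]
wrist_force: [-0.1, 0.0, 0.4]
width: 0.823
```

```bash
cat > lev.py <<'E'
from h import *
P=np.array([.5995,-.1631,0]);a=np.radians(3.28);e=np.array([np.cos(a),np.sin(a),0]);f=np.array([-np.sin(a),np.cos(a),0]);k=np.array([0,0,1.])
def pose(s,th): return P+s*(np.sin(th)*e+np.cos(th)*k), Ro.from_rotvec(f*th)*tool(a-np.pi/2)
def info():
    s=status.read_state();print({k:np.round(s[k],4) for k in('time','q','tool_pos','wrist_force','torque','width')})
    d=s['tool_pos']-P;R=Ro.from_rotvec(s['tcp_rot']).as_matrix();z=-R[:,2]
    print('s',np.hypot(d@e,d[2]),'th',np.arctan2(d@e,d[2]),'lat',d@f,'tool tilt',np.arctan2(z@e,z[2]),z@f,'ty',R[:,1]@e)
    return s
E
python3 - <<'E'
from lev import *
info();print(delta(*pose(.119,-.31)))
grab('wrist','w10');X=cloud(load('w10'))
for lo,hi in((.12,.15),(.165,.19)):
    g=X[(X[...,2]>lo)&(X[...,2]<hi)&(np.hypot(X[...,0]-.555,X[...,1]+.165)<.05)]
    d=g-P;L=np.c_[d@e,d@f,d[:,2]]
    if len(L)>5: print(lo,len(L),L.min(0),L.max(0),cv2.minAreaRect((L[:,:2]*1000).astype(np.float32)))
E
```

```text
{'time': np.float64(28.525), 'q': array([-0.4353, -0.1115,  2.0837,  0.1817,  0.9058,  0.9834]), 'tool_pos': array([ 0.5355, -0.1671,  0.2066]), 'wrist_force': array([-0.1078,  0.0371,  0.4425]), 'torque': array([ 0.0817,  0.1597, -0.0599]), 'width': np.float64(0.8227)}
s 0.21628877547915332 th -0.3009283871556928 lat -0.00030072463299277483 tool tilt -0.3060668851701057 0.00034114338453528124 ty 0.0013492456669866757
(array([ 0.0006, -0.0025, -0.0009]), array([ 0.2774,  0.0189, -0.9324]))
0.12 2356 [-0.0531768  -0.02036715  0.12120185] [-0.02132588  0.02018484  0.14844478] ((-37.238624572753906, -0.07775306701660156), (31.821931838989258, 40.55202102661133), 0.08316729217767715)
0.165 3739 [-0.07275899 -0.01670232  0.16546222] [-0.04017496  0.01656292  0.18032325] ((-56.511932373046875, 0.106781005859375), (33.378849029541016, 32.197235107421875), 77.98146057128906)
```

move_arm:
  deltas:
    - [[0,0,0],[0.1,0.006,-0.32],-0.65]
    - [[0,0,0],[0.19,0.012,-0.62],-0.65]
    - [[0,0,0],[0.25,0.016,-0.82],-0.65]
    - [[0,0,0],[0.277,0.019,-0.92],-0.65]
    - [[0,0,0],[0.277,0.019,-0.932],-0.65]
    - [[0,0,0],[0.277,0.019,-0.932],-0.4]
    - [[0,0,0],[0.277,0.019,-0.932],0]
    - [[0,0,0],[0.277,0.019,-0.932],0.5]
    - [[0,0,0],[0.277,0.019,-0.932],1]
    - [[0,0,0],[0.277,0.019,-0.932],1]
  grip_force: 70

```text
time: 29.82
tool_pos: [0.5628, -0.1658, 0.1137]
tcp_rot: [-3.095, -0.089, -0.479]
wrist_force: [-3.1, 0.7, 5.6]
width: 0.448
```

```bash
python3 - <<'E'
from lev import *
s=info();cur=(s['tool_pos'],Ro.from_rotvec(s['tcp_rot']))
# lift along tool axis, then arc, relative to current
P0,R0=pose(.119,-.31)
d=s['tool_pos']-P;sm=np.hypot(d@e,d[2]);tm=np.arctan2(d@e,d[2])
print('lift13',delta(P+0,R0,cur)[1]*0, ((pose(sm+.013,tm)[0]-cur[0])/.1).round(4))
pm,rm=pose(sm+.013,tm)
for th in np.linspace(tm,.345,13)[1:]:
    p,r=pose(sm+.013,th);print(round(th,3),np.round((r*rm.inv()).as_rotvec()/(np.pi/2),4),np.round((p-pm)/.1,4))
E
```

```text
{'time': np.float64(29.825), 'q': array([-0.4095,  0.0391,  2.1262,  0.2091,  0.7108,  0.9632]), 'tool_pos': array([ 0.5628, -0.1658,  0.1137]), 'wrist_force': array([-3.0649,  0.7216,  5.6379]), 'torque': array([0.1728, 0.3334, 0.1283]), 'width': np.float64(0.4478)}
s 0.11950928586260551 th -0.3130331084463902 lat -0.0006165852441824198 tool tilt -0.3071617030117001 0.0007125907698808092 ty 0.00015614983284470502
lift13 [ 0.  0. -0.] [-0.0403  0.0039  0.1237]
-0.258 [-0.002   0.0349 -0.    ] [0.0696 0.004  0.0205]
-0.203 [-0.004   0.0697  0.    ] [0.1402 0.008  0.0371]
-0.149 [-0.006   0.1046  0.    ] [0.2116 0.0121 0.0498]
-0.094 [-0.008   0.1394 -0.    ] [0.2836 0.0163 0.0586]
-0.039 [-0.01    0.1743 -0.    ] [0.356  0.0204 0.0634]
0.016 [-0.012   0.2091  0.    ] [0.4285 0.0246 0.0642]
0.071 [-0.014  0.244  0.   ] [0.501  0.0287 0.0611]
0.126 [-0.016   0.2788 -0.    ] [0.5732 0.0328 0.0539]
0.18 [-0.018   0.3137  0.    ] [0.6449 0.037  0.0429]
0.235 [-0.02    0.3485 -0.    ] [0.7158 0.041  0.0279]
0.29 [-0.022   0.3834 -0.    ] [0.7859 0.045  0.009 ]
0.345 [-0.024   0.4182 -0.    ] [ 0.8548  0.049  -0.0137]
```

The grip on the ring is good at about 40 mm. Lift the collar 13 mm along the lever.

move_arm:
  deltas:
    - [[0,0,0],[-0.012,-0.001,0.037],1]
    - [[0,0,0],[-0.025,-0.001,0.08],1]
    - [[0,0,0],[-0.04,-0.002,0.124],1]
    - [[0,0,0],[-0.04,-0.002,0.124],1]
    - [[0,0,0],[-0.04,-0.002,0.124],1]

```text
time: 30.45
tool_pos: [0.5583, -0.166, 0.1243]
tcp_rot: [-3.096, -0.089, -0.477]
wrist_force: [5.0, -0.7, -5.4]
width: 0.449
```

```bash
python3 -c "
from lev import *
info()"
```

```text
{'time': np.float64(30.45), 'q': array([-0.4132,  0.0184,  2.1247,  0.2042,  0.7345,  0.9666]), 'tool_pos': array([ 0.5583, -0.166 ,  0.1243]), 'wrist_force': array([ 4.9771, -0.66  , -5.4061]), 'torque': array([-0.2684, -0.3658, -0.0471]), 'width': np.float64(0.4494)}
s 0.1310076295490148 th -0.32036368798246345 lat -0.000525999181916117 tool tilt -0.3057241902133112 0.0005643588931606128 ty 3.2728858348423685e-05
```

move_arm:
  deltas:
    - [[0,0,0],[-0.004,0,0.014],1]
    - [[0,0,0],[-0.004,0,0.014],1]
    - [[-0.002,0.035,0],[0.066,0.004,0.035],1]
    - [[-0.004,0.07,0],[0.137,0.008,0.051],1]
    - [[-0.006,0.105,0],[0.208,0.012,0.064],1]
    - [[-0.008,0.139,0],[0.281,0.016,0.073],1]
    - [[-0.01,0.174,0],[0.354,0.02,0.077],1]
    - [[-0.01,0.174,0],[0.354,0.02,0.077],1]

```text
time: 31.45
tool_pos: [0.5938, -0.1639, 0.1308]
tcp_rot: [-3.139, -0.092, -0.047]
wrist_force: [3.0, -2.3, -7.4]
width: 0.446
```

```bash
python3 - <<'E'
from lev import *
s=info();d=s['tool_pos']-P;tm=np.arctan2(d@e,d[2])
R=Ro.from_rotvec(s['tcp_rot'])
for th in np.arange(tm,.37,.055)[1:]:
    print(round(th,3),delta(*pose(.1325,th)))
print(delta(*pose(.1325,.35)))
grab('scene','s11');im=load('s11')['im'][:,:,::-1];cv2.imwrite('pics/s11c.png',cv2.resize(im[140:300,180:380],(800,640))[:600])
E
```

```text
{'time': np.float64(31.45), 'q': array([-0.3159,  0.2162,  1.8564,  0.0125,  1.041 ,  1.1904]), 'tool_pos': array([ 0.5938, -0.1639,  0.1308]), 'wrist_force': array([ 2.9598, -2.3092, -7.3753]), 'torque': array([-0.4373, -0.5002, -0.1178]), 'width': np.float64(0.4463)}
s 0.13090535637227294 th -0.04391296974924484 lat -0.00047098753311999343 tool tilt -0.030074650700626055 0.00017198405564313346 ty 0.0010736475473915106
0.011 (array([-0.0014,  0.0262, -0.0007]), array([0.0718, 0.0088, 0.0171]))
0.066 (array([-0.0034,  0.0611, -0.0007]), array([0.1445, 0.013 , 0.0143]))
0.121 (array([-0.0054,  0.0961, -0.0007]), array([0.2169, 0.0171, 0.0075]))
0.176 (array([-0.0075,  0.131 , -0.0007]), array([ 0.2888,  0.0213, -0.0033]))
0.231 (array([-0.0095,  0.166 , -0.0007]), array([ 0.3601,  0.0254, -0.018 ]))
0.286 (array([-0.0115,  0.2009, -0.0007]), array([ 0.4304,  0.0294, -0.0366]))
0.341 (array([-0.0135,  0.2359, -0.0007]), array([ 0.4996,  0.0333, -0.0591]))
(array([-0.0138,  0.2416, -0.0007]), array([ 0.5107,  0.034 , -0.0631]))
```

The lever is through the first lip with only 3 N. Continue to the far stop.

move_arm:
  deltas:
    - [[-0.001,0.026,0],[0.072,0.006,0.012],1]
    - [[-0.003,0.061,0],[0.145,0.01,0.012],1]
    - [[-0.005,0.096,0],[0.217,0.014,0.006],1]
    - [[-0.007,0.131,0],[0.289,0.018,-0.004],1]
    - [[-0.009,0.166,0],[0.36,0.022,-0.018],1]
    - [[-0.011,0.2,0],[0.43,0.026,-0.037],1]
    - [[-0.0135,0.236,0],[0.5,0.03,-0.059],1]
    - [[-0.014,0.245,0],[0.52,0.031,-0.066],1]
    - [[-0.014,0.245,0],[0.52,0.031,-0.066],1]
    - [[-0.014,0.245,0],[0.52,0.031,-0.066],1]

```text
time: 32.75
tool_pos: [0.6325, -0.1616, 0.1235]
tcp_rot: [3.076, 0.087, -0.596]
wrist_force: [-29.6, -4.4, -0.5]
width: 0.444
```

```bash
python3 - <<'E'
from lev import *
s=info()
for ds in (.004,.008,.013): print(delta(*pose(.1325-ds,.35)), delta(*pose(.1325-ds,.35))[1]-delta(*pose(.1325,.35))[1])
E
```

```text
{'time': np.float64(32.75), 'q': array([-0.2331,  0.5467,  1.4655, -0.1042,  1.499 ,  1.3079]), 'tool_pos': array([ 0.6325, -0.1616,  0.1235]), 'wrist_force': array([-29.6278,  -4.4399,  -0.4523]), 'torque': array([-0.5433,  3.6361,  0.3554]), 'width': np.float64(0.4442)}
s 0.1278607715688276 th 0.2610261566897492 lat -0.0004308305656663532 tool tilt 0.38291032314578255 -0.0033822727794269635 ty -0.001168883922110969
(array([-0.0008, -0.021 ,  0.0007]), array([ 0.1102,  0.0106, -0.0282])) [-0.0137 -0.0008 -0.0376]
(array([-0.0008, -0.021 ,  0.0007]), array([ 0.0965,  0.0098, -0.0658])) [-0.0274 -0.0016 -0.0752]
(array([-0.0008, -0.021 ,  0.0007]), array([ 0.0794,  0.0089, -0.1127])) [-0.0445 -0.0025 -0.1221]
```

Resistance is 30 N at an estimated θ of about 0.27, more than expected. I'll measure the actual knob, ring, gate and clamp state from depth.

```bash
python3 - <<'E'
from lev import *
s=info();grab('wrist','w12');grab('scene','s12');grab('top','t12')
S=np.array([.5886,.0266,0])
for n in('w12','s12','t12'):
    c=load(n);X=cloud(c);d=X-P;L=np.dstack([d@e,d@f,d[...,2]])
    m=(abs(L[...,1])<.008)&(abs(L[...,0])<.14)&(L[...,2]>.08)&(L[...,2]<.26)
    g=L[m]; col=c['im'][m]
    print(n,len(g))
    for lo in np.arange(.08,.26,.01):
        w=(g[:,2]>=lo)&(g[:,2]<lo+.01)
        if w.sum()>3: print('  z%.2f n%d e %.4f..%.4f med %.4f rgb'%(lo,w.sum(),*np.percentile(g[w,0],[2,98]),np.median(g[w,0])),col[w].mean(0).astype(int))
    d=X-S;L=np.dstack([d@e,d@f,d[...,2]])
    for nm,lo,hi,r0 in(('head',.098,.125,.016),):
        h=L[(np.hypot(L[...,0],L[...,1])<r0)&(L[...,2]>lo)&(L[...,2]<hi)]
        if len(h)>5: print(nm,len(h),np.percentile(h[:,2],[50,90]))
    pl=L[(abs(L[...,1])>.012)&(abs(L[...,1])<.028)&(L[...,0]>-.048)&(L[...,0]<.024)&(abs(L[...,2]-.097)<.012)]
    if len(pl)>20:
        A=np.c_[pl[:,:2],np.ones(len(pl))];co=np.linalg.lstsq(A,pl[:,2],rcond=None)[0];print('plate',len(pl),np.degrees(co[:2]),co[2],pl[:,:2].min(0),pl[:,:2].max(0))
E
```

```text
{'time': np.float64(32.75), 'q': array([-0.2331,  0.5467,  1.4655, -0.1042,  1.499 ,  1.3079]), 'tool_pos': array([ 0.6325, -0.1616,  0.1235]), 'wrist_force': array([-29.6278,  -4.4399,  -0.4523]), 'torque': array([-0.5433,  3.6361,  0.3554]), 'width': np.float64(0.4442)}
s 0.1278607715688276 th 0.2610261566897492 lat -0.0004308305656663532 tool tilt 0.38291032314578255 -0.0033822727794269635 ty -0.001168883922110969
w12 15048
  z0.08 n745 e 0.0333..0.0628 med 0.0620 rgb [115 115 109]
  z0.09 n1366 e 0.0347..0.0624 med 0.0540 rgb [133 134 125]
  z0.10 n484 e 0.0369..0.0397 med 0.0383 rgb [122 123 115]
  z0.11 n125 e 0.0392..0.0410 med 0.0400 rgb [124 124 116]
  z0.12 n471 e 0.0500..0.0528 med 0.0516 rgb [120 117 110]
  z0.13 n847 e 0.0518..0.0555 med 0.0536 rgb [113 111 104]
  z0.14 n1831 e 0.0483..0.0565 med 0.0544 rgb [153 149 138]
  z0.15 n1245 e 0.0404..0.0516 med 0.0452 rgb [168 164 152]
  z0.16 n1085 e 0.0550..0.0594 med 0.0577 rgb [27 26 27]
  z0.17 n3014 e 0.0507..0.0593 med 0.0559 rgb [31 31 32]
  z0.18 n586 e 0.0685..0.0710 med 0.0699 rgb [36 37 38]
  z0.19 n3249 e 0.0711..0.0759 med 0.0736 rgb [35 36 38]
plate 1125 [-0.29445198  2.74208799] 0.09725190514478586 [-0.04795054 -0.02799857] [ 0.01243599 -0.01200204]
s12 110
  z0.08 n39 e -0.0598..0.0647 med 0.0067 rgb [93 94 90]
  z0.09 n32 e -0.0597..0.0641 med -0.0207 rgb [105 106 101]
  z0.15 n14 e 0.0200..0.0296 med 0.0240 rgb [173 170 161]
  z0.17 n11 e 0.0273..0.0449 med 0.0319 rgb [29 30 31]
  z0.18 n7 e 0.0328..0.0389 med 0.0375 rgb [23 22 23]
head 95 [0.1058587  0.10913675]
plate 272 [ 0.76694234 -0.78039275] 0.0968846760418806 [-0.04770908 -0.02799339] [0.02395969 0.02787994]
t12 0
head 111 [0.10523662 0.10899626]
plate 393 [ 0.92917493 -0.04842423] 0.09607587572722899 [-0.0476731  -0.02797175] [0.02359951 0.02792106]
```

The depth shows the lever at θ ≈ 0.24 with the collar lift down to about 7 mm. The arm lagged in angle while following the arc downward, so the foot is being held against the lips. Raise the collar again before pushing on.

move_arm:
  deltas:
    - [[0,-0.01,0],[-0.03,0,0.02],1]
    - [[0,-0.02,0],[-0.04,0,0.04],1]
    - [[0,-0.03,0],[-0.04,0,0.055],1]
    - [[0,-0.03,0],[-0.04,0,0.055],1]
    - [[0,-0.03,0],[-0.04,0,0.055],1]

```text
time: 33.52
tool_pos: [0.6306, -0.1617, 0.129]
tcp_rot: [3.088, 0.087, -0.514]
wrist_force: [-22.4, -4.8, -1.6]
width: 0.446
```

```bash
cat > m6.py <<'E'
from lev import *
import sys
s=info();grab('wrist',sys.argv[1]);X=cloud(load(sys.argv[1]));d=X-P;L=np.dstack([d@e,d@f,d[...,2]])
m=(abs(L[...,1])<.006);g=L[m][:,[0,2]]
best=None
for th in np.arange(-.4,.45,.005):
    n=np.array([np.cos(th),-np.sin(th)]);u=np.array([np.sin(th),np.cos(th)])
    a=g@n;b=g@u
    # knob front surface a=17 for b in 168..184 ; sleeve foot ~12 (b 95..118)
    sc=((abs(a-.017)<.0015)&(b>.167)&(b<.185)).sum()+((abs(a-.020)<.0015)&(b>.125)&(b<.16)).sum()
    if best is None or sc>best[0]: best=(sc,th)
th=best[1];n=np.array([np.cos(th),-np.sin(th)]);u=np.array([np.sin(th),np.cos(th)]);a=g@n;b=g@u
r=b[(a>.0185)&(a<.0215)&(b>.11)&(b<.17)];k=b[(a>.0155)&(a<.0185)&(b>.157)&(b<.195)]
print('theta',best,'ring s',np.percentile(r,[1,99]) if len(r) else 0,'knob s',np.percentile(k,[1,99]) if len(k) else 0)
E
python3 m6.py w13; sed -i 's/s=info();grab/pass;grab/' m6.py; python3 - <<'E'
import re
t=open('m6.py').read().replace("grab('wrist',sys.argv[1]);","")
open('/tmp/a.py','w').write(t)
E
PYTHONPATH=. python3 /tmp/a.py w12
```

```text
{'time': np.float64(33.525), 'q': array([-0.2388,  0.5033,  1.5073, -0.0953,  1.448 ,  1.3023]), 'tool_pos': array([ 0.6306, -0.1617,  0.129 ]), 'wrist_force': array([-22.4041,  -4.7712,  -1.6446]), 'torque': array([-0.4484,  2.8808,  0.3569]), 'width': np.float64(0.4463)}
s 0.13274527316042234 th 0.23677947710894998 lat -0.0004003826651191239 tool tilt 0.32982347590762184 -1.776139363750032e-05 ty -0.0007638997099381513
theta (np.int64(2642), np.float64(0.21000000000000052)) ring s [0.13640369 0.16211353] knob s [0.16012633 0.18318486]Traceback (most recent call last):
  File "/tmp/a.py", line 1, in <module>
    from lev import *
  File "lev.py", line 1, in <module>
    from h import *
  File "h.py", line 1, in <module>
    import numpy as np, cv2
ModuleNotFoundError: No module named 'cv2'
```

The lever is at about 0.21 with 22 N. To separate clamp force from a jam, I'll back off to θ ≈ 0.1 with the tilt aligned and step forward, watching the force.

move_arm:
  deltas:
    - [[0.003,-0.05,0],[-0.1,-0.006,0.01],1]
    - [[0.006,-0.1,0],[-0.2,-0.012,0.02],1]
    - [[0.008,-0.132,0],[-0.29,-0.016,0.026],1]
    - [[0.008,-0.132,0],[-0.29,-0.016,0.026],1]
    - [[0.008,-0.132,0],[-0.29,-0.016,0.026],1]

```text
time: 34.2
tool_pos: [0.6089, -0.163, 0.1325]
tcp_rot: [3.131, 0.088, -0.165]
wrist_force: [-4.3, -4.5, -7.1]
width: 0.444
```

```bash
python3 -c "
from lev import *
info()"; python3 m6.py w14; python3 - <<'E'
from lev import *
S=np.array([.5886,.0266,0]);grab('scene','s14');grab('top','t14')
for n in('scene0','s14','top0','t14','w9','w14'):
    X=cloud(load(n));d=X-S;L=np.dstack([d@e,d@f,d[...,2]])
    h=L[(np.hypot(L[...,0],L[...,1])<.008)&(L[...,2]>.09)&(L[...,2]<.13)]
    pl=L[(abs(L[...,1])>.017)&(abs(L[...,1])<.027)&(L[...,0]>-.045)&(L[...,0]<.022)&(L[...,2]>.08)&(L[...,2]<.11)]
    print(n,'head',len(h),np.median(h[:,2]) if len(h) else 0,'plate',len(pl),np.median(pl[:,2]) if len(pl) else 0)
E
```

```text
{'time': np.float64(34.2), 'q': array([-0.2809,  0.3204,  1.7239, -0.0393,  1.1964,  1.2496]), 'tool_pos': array([ 0.6089, -0.163 ,  0.1325]), 'wrist_force': array([-4.3442, -4.456 , -7.144 ]), 'torque': array([-0.5375,  0.741 ,  0.0692]), 'width': np.float64(0.4439)}
s 0.1328628788768243 th 0.07068835222129083 lat -0.00040363312822916473 tool tilt 0.1053810612820212 0.0017370950704483845 ty -0.0006495769408003508
theta (np.int64(2405), np.float64(0.04000000000000037)) ring s [0.13664041 0.16185735] knob s [0.16023505 0.18283087]
scene0 head 26 0.11686390675602651 plate 3 0.08101061495490999
s14 head 30 0.11031318523150026 plate 148 0.09672088293030626
top0 head 36 0.11597619658798662 plate 0 0
t14 head 36 0.10957088259851101 plate 230 0.09620149991986776
w9 head 442 0.11718911096474482 plate 1768 0.09676009963971768
w14 head 0 0 plate 478 0.09684300223912065
```

```bash
sed "s/grab('wrist',sys.argv\[1\]);//" m6.py > m6b.py; for t in w10 w12 w13 w14; do python3 m6b.py $t; done; python3 - <<'E'
from lev import *
# gate profile: top-down map of gate region from w9/t0, along e at several lateral offsets
X=cloud(load('w14'));
for n in('w12','w14','top0'):
    X=cloud(load(n));d=X-P;L=np.dstack([d@e,d@f,d[...,2]])
    print(n)
    for f0 in(-.014,-.01,-.006,0,.006,.01,.014):
        row=[]
        for e0 in np.arange(-.062,.066,.008):
            g=L[(abs(L[...,1]-f0)<.0025)&(abs(L[...,0]-e0)<.004)&(L[...,2]<.2)][:,2]
            row.append('%4d'%(1000*np.median(g)) if len(g) else '   .')
        print('%6.3f'%f0,' '.join(row))
E
```

```text
theta (np.int64(633), np.float64(-0.33999999999999997)) ring s [0.12484867 0.14996861] knob s [0.17234131 0.18370927]
theta (np.int64(3097), np.float64(0.23500000000000054)) ring s [0.13183647 0.15740217] knob s [0.15708075 0.18304978]
theta (np.int64(2642), np.float64(0.21000000000000052)) ring s [0.13640369 0.16211353] knob s [0.16012633 0.18318486]
theta (np.int64(2405), np.float64(0.04000000000000037)) ring s [0.13664041 0.16185735] knob s [0.16023505 0.18283087]
w12
-0.014    .    .    .    .    .    .    .   51   52   51   52   90  152  151  148   62
-0.010    .    .    .    .    .    .    .    .   51   51   51    .   96  151  148   91
-0.006    .    .    .    .    .    .    .    .   51   52   52   70   94  151  148  147
 0.000    .    .    .    .    .    .    .    .    .    .   56   69   95  150  149  149
 0.006    .    .    .    .    .    .    .    .    .   51   52   69   94  151  148  162
 0.010    .    .    .    .    .    .    .    .    .   52   51    .   96  151  148   91
 0.014    .    .    .    .    .    .    .    .   52   51   52   90  152  151  148   64
w14
-0.014    .
[... 511 characters left out ...]
 0.014    .    .    .    .    .    .    .   51   89  163  159   90   89   90   90   90
top0
-0.014   86  171    .  142    .    .   89   91   89   84   53   51   52   55   76   88
-0.010   83  173  174  145  142    .   81   84   83   51   50   51   52   52   80   88
-0.006   74  173  175  147  141  123    .   67   51   51   52   51   50   50   74   90
 0.000   85  178  173  145  144  130    .   50   51   50   52   50   50   51   75   89
 0.006   88  175  173  145  134  126   66   48    .    .   51   52   50   50   76   87
 0.010   94  171  173  144  131   93   51   86   89    .   53    .   47   52   86   89
 0.014   91  138  139  142  120   88   90   90   91   87   90   91   89   89   90   90
```

After correcting the depth bias, θ was already 0.27 in that pose, past the 0.25 threshold. The force grew smoothly with angle, so this is the clamp load rather than a jam. I'll push to about 0.28 with the collar lifted, then lower it.

move_arm:
  deltas:
    - [[-0.001,0.025,0],[0.08,0.004,0.005],1]
    - [[-0.003,0.05,0],[0.16,0.008,0],1]
    - [[-0.004,0.075,0],[0.24,0.012,-0.01],1]
    - [[-0.005,0.1,0],[0.32,0.016,-0.025],1]
    - [[-0.005,0.1,0],[0.37,0.019,-0.035],1]
    - [[-0.005,0.1,0],[0.37,0.019,-0.035],1]
  grip_force: 100

```text
time: 35.1
tool_pos: [0.6341, -0.1615, 0.1264]
tcp_rot: [3.101, 0.087, -0.457]
wrist_force: [-32.4, -5.0, -0.6]
width: 0.44
```

```bash
python3 -c "
from lev import *
info()"; python3 m6.py w15
```

```text
{'time': np.float64(35.1), 'q': array([-0.2433,  0.4877,  1.5276, -0.0844,  1.4079,  1.2967]), 'tool_pos': array([ 0.6341, -0.1615,  0.1264]), 'wrist_force': array([-32.3663,  -5.044 ,  -0.5633]), 'torque': array([-1.0564,  5.146 ,  0.2491]), 'width': np.float64(0.44)}
s 0.13111615711194616 th 0.26760720678962857 lat -0.00042450619585496647 tool tilt 0.2928360255969369 -0.0024266717023858127 ty -0.0012622450797791663
theta (np.int64(2595), np.float64(0.23000000000000054)) ring s [0.13468575 0.16006945] knob s [0.15830969 0.1831768 ]
```

move_arm:
  deltas:
    - [[0,0,0],[0.04,0.002,0],1]
    - [[0,0,0],[0.08,0.004,-0.005],1]
    - [[0,0,0],[0.08,0.004,-0.005],1]
    - [[0,0,0],[0.07,0.004,-0.04],1]
    - [[0,0,0],[0.06,0.003,-0.08],1]
    - [[0,0,0],[0.05,0.003,-0.11],1]
    - [[0,0,0],[0.05,0.003,-0.11],1]

```text
time: 36.02
tool_pos: [0.6346, -0.1615, 0.1157]
tcp_rot: [3.099, 0.087, -0.472]
wrist_force: [-41.9, -6.6, 4.6]
width: 0.434
```

```bash
python3 -c "
from lev import *
info()"; python3 m6.py w16
```

```text
{'time': np.float64(36.025), 'q': array([-0.2423,  0.5038,  1.5268, -0.086 ,  1.4019,  1.2995]), 'tool_pos': array([ 0.6346, -0.1615,  0.1157]), 'wrist_force': array([-41.8919,  -6.5817,   4.5864]), 'torque': array([-1.2321,  6.9955,  0.3185]), 'width': np.float64(0.4336)}
s 0.12094493220455364 th 0.29456228779031957 lat -0.00041466993600542263 tool tilt 0.3019905641205701 -0.00327588559101111 ty -0.0017825631216708679
theta (np.int64(2886), np.float64(0.25000000000000056)) ring s [0.12415748 0.15017484] knob s [0.17210793 0.19402639]
```

The ring is back at s 0.124–0.150, the same as the collar-down reference, with θ ≈ 0.29. Ease off the push and let go.

move_arm:
  deltas:
    - [[0,0,0],[-0.05,-0.003,0],1]
    - [[0,0,0],[-0.1,-0.006,0.005],1]
    - [[0,0,0],[-0.15,-0.009,0.01],1]
    - [[0,0,0],[-0.17,-0.01,0.01],1]

```text
time: 36.58
tool_pos: [0.63, -0.1618, 0.117]
tcp_rot: [3.104, 0.088, -0.425]
wrist_force: [-8.9, -3.8, -9.7]
width: 0.437
```

```bash
python3 -c "
from lev import *
info()"; python3 m6.py w17
```

```text
{'time': np.float64(36.575), 'q': array([-0.247 ,  0.4753,  1.5605, -0.0814,  1.367 ,  1.2942]), 'tool_pos': array([ 0.63  , -0.1618,  0.117 ]), 'wrist_force': array([-8.9326, -3.8191, -9.7298]), 'torque': array([-0.7739,  1.4097,  0.0621]), 'width': np.float64(0.4372)}
s 0.1209372615842458 th 0.2555170165615568 lat -0.0004173328546124729 tool tilt 0.2722190667280971 -0.000919446609382076 ty -0.0008284861095533072
theta (np.int64(2900), np.float64(0.21500000000000052)) ring s [0.12415355 0.14988866] knob s [0.17163115 0.19422583]
```

move_arm:
  deltas:
    - [[0,0,0],[-0.02,0,-0.01],0.1]
    - [[0,0,0],[-0.02,0,-0.01],-0.2]
    - [[0,0,0],[-0.02,0,-0.01],-0.6]
    - [[0,0,0],[-0.02,0,-0.01],-0.6]
    - [[0,0,0],[0.02,0.002,0.15],-0.6]
    - [[0,0,0],[0.09,0.005,0.4],-0.6]
    - [[0,0,0],[0.17,0.01,0.7],-0.6]
    - [[0,0,0],[0.26,0.015,1],-0.6]
    - [[0,0,0],[0.26,0.015,1],-0.6]

```text
time: 37.75
tool_pos: [0.6667, -0.1599, 0.2252]
tcp_rot: [3.106, 0.089, -0.387]
wrist_force: [0.5, 0.4, -0.5]
width: 0.796
```

move_arm:
  deltas:
    - [[0.003,-0.08,0],[-0.3,0,0.3],-0.6]
    - [[0.006,-0.16,0],[-0.8,0,0.6],-0.6]
    - [[0.006,-0.16,0],[-1,0,0.6],-0.6]

```text
time: 38.12
tool_pos: [0.5605, -0.1595, 0.283]
tcp_rot: [3.133, 0.087, -0.001]
wrist_force: [0.4, 0.2, -0.0]
width: 0.8
```

move_arm:
  deltas:
    - [[0,0,0],[-0.5,0,0],-0.6]
    - [[0,0,0],[-0.8,0.2,0],-0.6]
    - [[0,0,0],[-0.8,0.2,0],-0.6]
    - [[0,0,0],[-0.8,0.2,0],-0.6]
    - [[0,0,0],[-0.8,0.2,0],-0.6]

```text
time: 38.75
tool_pos: [0.4844, -0.1398, 0.28]
tcp_rot: [3.134, 0.089, -0.008]
wrist_force: [0.1, -0.1, 1.1]
width: 0.801
```

```bash
python3 -c "
from lev import *
info()"; python3 m5.py w18; python3 - <<'E'
from lev import *
grab('top','t18');grab('scene','s18')
for n in('w18','t18','s18'):
    X=cloud(load(n));d=X-P;L=np.dstack([d@e,d@f,d[...,2]])
    g=L[(abs(L[...,1])<.025)&(abs(L[...,0])<.11)&(L[...,2]>.11)&(L[...,2]<.21)]
    k=g[g[:,2]>.165];print(n,'knob e',k[:,0].min(),k[:,0].max(),'z',np.percentile(k[:,2],[5,50,98])) if len(k) else print(n,0)
    for lo in np.arange(.11,.19,.01):
        w=g[(g[:,2]>=lo)&(g[:,2]<lo+.01)]
        if len(w)>3: print('  %.2f n%d e %.3f..%.3f f %.3f..%.3f'%(lo,len(w),*np.percentile(w[:,0],[1,99]),*np.percentile(w[:,1],[1,99])))
for a,b in(('top0','t18'),('scene0','s18')):
    A,B=load(a),load(b)
    for nm,c0,r in(('elbow',(.39,-.09),.09),('grinder',(.73,-.2),.2),('turbo',(.75,.09),.1)):
        for q in(A,B):
            X=cloud(q);g=X[(np.hypot(X[...,0]-c0[0],X[...,1]-c0[1])<r)&(X[...,2]>(.008 if nm!='grinder' else .03))&(X[...,2]<.08)];print(a,nm,len(g),np.median(g,0).round(4))
E
```

```text
{'time': np.float64(38.75), 'q': array([-0.3255, -0.0891,  1.8965, -0.0074,  1.3366,  1.1905]), 'tool_pos': array([ 0.4844, -0.1398,  0.28  ]), 'wrist_force': array([ 0.1166, -0.0633,  1.1375]), 'torque': array([-0.0023, -0.0356,  0.0156]), 'width': np.float64(0.8012)}
s 0.3021436718609371 th -0.38541290668657596 lat 0.02980738386586805 tool tilt 0.004973848883020695 0.00580250480225936 ty -0.0006962099879040189
{'time': np.float64(38.75), 'q': array([-0.3255, -0.0891,  1.8965, -0.0074,  1.3366,  1.1905]), 'tool_pos': array([ 0.4844, -0.1398,  0.28  ]), 'wrist_force': array([ 0.1166, -0.0633,  1.1375]), 'width': np.float64(0.8012)}
[[ 0.998  0.057 -0.005]
 [ 0.056 -0.998 -0.006]
 [-0.005  0.006 -1.   ]]
0.093 4967 ((576.747802734375, 26.874435424804688), (76.40391540527344, 62.01926803588867), 3.175212860107422) [0.57836646 0.02122837 0.0965963 ]
0.128 787 ((556.2072143554688, 24.873395919799805), (29.801471710205078, 11.151045799255371), 3.077935218811035) [0.55626286 0.02406983 0.13345019]
0.111 73 ((567.5736083984375, 21.41118049621582), (6.8861403465271, 2.0588061809539795), 9.62
[... 1652 characters left out ...]
015..0.051 f -0.012..0.020
  0.15 n33 e 0.017..0.048 f -0.003..0.020
  0.16 n10 e 0.037..0.052 f -0.009..0.014
  0.17 n72 e 0.024..0.056 f -0.016..0.017
  0.18 n48 e 0.027..0.051 f -0.009..0.016
top0 elbow 1033 [ 0.392  -0.088   0.0432]
top0 elbow 67 [ 0.3745 -0.0424  0.0335]
top0 grinder 4710 [ 0.7207 -0.16    0.0533]
top0 grinder 3120 [ 0.7347 -0.1381  0.0563]
top0 turbo 923 [0.7789 0.0878 0.0116]
top0 turbo 906 [0.7827 0.0877 0.0114]
scene0 elbow 841 [ 0.4038 -0.0785  0.0413]
scene0 elbow 851 [ 0.4035 -0.0792  0.0413]
scene0 grinder 3733 [ 0.7327 -0.1323  0.0556]
scene0 grinder 3608 [ 0.7348 -0.1341  0.0563]
scene0 turbo 1029 [0.7843 0.0874 0.0119]
scene0 turbo 1044 [0.7839 0.0889 0.0117]
```

The lever is locked at θ ≈ 0.22 and the ring top sits at its collar-down height. The plate is still home and the bystanders haven't moved. One last flange check, then hand in.

```bash
python3 - <<'E'
from lev import *
S=np.array([.5886,.0266,0]);ok=[]
for n in('w18','s18'):
    X=cloud(load(n));d=X-S;L=np.dstack([d@e,d@f,d[...,2]])
    g=L[(abs(L[...,1])>.034)&(abs(L[...,1])<.093)&(abs(L[...,0])<.027)&(abs(L[...,2]-.087)<.006)]
    A=np.c_[g[:,:2],np.ones(len(g))];co=np.linalg.lstsq(A,g[:,2],rcond=None)[0]
    print(n,len(g),'slopes deg',np.degrees(co[:2]).round(2),'z',co[2].round(4)); ok.append(abs(co[2]-.087)<.003)
    h=L[(np.hypot(L[...,0],L[...,1])<.008)&(L[...,2]>.09)&(L[...,2]<.13)]
    if len(h): print('head',np.median(h[:,2]))
if all(ok): print(order.finish_job())
E
```

```text
w18 6836 slopes deg [ 0.12 -0.05] z 0.0865
head 0.10783332928833689
s18 503 slopes deg [0.46 0.03] z 0.0865
head 0.1083202718415465
the job is handed in; nothing more can be done
None
```

The job is handed in, at about 39 s of the 72 s allowed. I took the flange from the rack, laid it flat and released it, then regrasped it and set it on the fixture. I then slid the clamp plate home on the neck and took the lever through the gate with the collar lifted. The collar is back down, and the arm is withdrawn and touching nothing.

Last checks, all from the cameras' depth readings:
- **Flange:** it is level, with its top at 86.5 mm against 87 nominal. Slopes are within 0.12° in the wrist view and 0.46° in the coarser scene view. Its yaw was within about 0.2° of the fixture's, measured before clamping.
- **Clamp plate:** it is flat, and its slot point lies within about 1 mm of the stud. The head has been drawn down about 9 mm, onto the plate.
- **Lever and collar:** the lever rests on the far lips at about 0.22 rad. The ring top is at its collar-down height, within about 1 mm.
- **Bystanders:** the scene camera shows the elbow, grinder and turbo flange within about 2 mm of where they started. In the top camera the arm hid most of the elbow and part of the grinder, so its differing readings there mean little.

Two things did not go as expected. My first push stopped at about 0.27 rad, with the collar sagging to about 7 mm of lift. I backed off, lifted the collar again and pushed to about 0.29 before lowering it. The push took up to 42 N at the wrist, well above the 10 N stated; it was applied through the fingers on the ring, and wrist force stayed under the 120 N limit.

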